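# Fit the burnishing head to the bench burnisher

### The job

Take the burnishing head with the dark wooden body and square steel socket off its storage pin, turn it end for end so that the socket faces down, and push it onto the burnisher's square drive until the spring balls click and it sits fully home on the collar, then let go. Leave the white spare head on its pin, and do not disturb the jar, the awl and the mallet.

Things in the scene. Friction and masses are not known exactly. Their poses are not given: they have to be found in the camera images.
- head_center (a point): Centre of the loose burnishing head to be fitted: 110 mm long, about 0.4 kg. 40 mm of round dark wood (39 mm diameter), then a 70 mm steel socket, 40 x 40 mm square outside, flats parallel to this point's x and y. z runs from the wooden end to the socket mouth (up at the start). Laid on its side it rests on a flat without rolling, axis 20 mm above the surface.
- head_mouth (a point): Centre of the head's socket mouth, 55 mm from head_center along +z; z points out of the mouth. Square hole 21 mm wide, 36 mm deep, sides parallel to this point's x and y, with a 3 mm chamfer at the mouth and a dimple in every inside wall 7 to 20 mm from the mouth. It fits the drive in any of the four quarter turns.
- head_tail (a point): Centre of the head's wooden end, 55 mm from head_center along -z. In it is a round blind hole, 18 mm diameter and 33 mm deep, that sits loosely over a storage pin at the start; the end rests on the stand's top.
- drive_seat (a point): Point on the drive's axis at the top of the round steel collar (48 mm diameter, 15 mm high) of the fixed burnisher (green housing 140 x 140 mm, 75 mm high), 90 mm above the bench; z is up. Fully home, the socket's rim rests on the collar: head_mouth is at this point.
- drive_tip (a point): Top of the square drive, 30 mm above drive_seat. The drive is 19 mm wide (tapering to 14 mm over its last 8 mm), sides parallel to this point's x and y; it does not turn. Spring balls stand 3.5 mm out of its +x and -x faces, 14 mm above drive_seat; pushing the socket over them takes roughly 10 to 15 N; the head's weight is not enough.
- pipe_top (a point): Top of the fixed suction pipe beside the burnisher, 92 mm from the drive's axis on its +y side, 137 mm above the bench: 36 mm diameter, its black top 46 x 34 mm.
- ball_a (a joint): Spring ball in the drive's +x face: 0 is fully out, up to 0.004 m pressed in (about 0.0025 while the socket's plain wall passes over it).
- ball_b (a joint): Spring ball in the drive's -x face, same values as ball_a.
- stand_top (a point): Centre of the top of the fixed wooden storage stand (220 mm along this point's x, 80 mm along y, top 20 mm above the bench). Two steel pins, 13 mm diameter and 24 mm high, stand on it 65 mm to +x and to -x of this point; the burnishing head is on one and the spare on the other, either way round.
- slab_top (a point): Centre of the top of the fixed marble slab (260 mm along this point's x, 240 mm along y, 30 mm high). The jar lies towards one x edge of it and the awl towards the other; the strip along y through the middle is free.
- spare_center (a point): Centre of the white plastic spare head, 110 mm long (44 mm diameter for 90 mm, then a thin steel stub), standing on its pin. Leave alone.
- jar_center (a point): Centre of the amber jar, 54 mm diameter, 70 mm high, standing on the slab about 95 mm from the slab's centre along x. Leave alone.
- awl_center (a point): Centre of the awl with the wooden handle, 160 mm long along this point's x, 26 mm thick, lying on the slab about 95 mm from the slab's centre along x. Leave alone.
- mallet_center (a point): Centre of the mallet, 240 mm long along this point's x, head 60 to 90 mm wide at its +x end, lying on the bench beyond the slab. Leave alone.

How it is judged:
By the outcome, as a careful person would: the job done as asked, in the order asked, and still so for the second after the job is handed in, with the robot touching nothing.
It also fails if it takes over 61 s, if anything falls off the work surface, if the arm or the gripper's body presses on something with over 40 N, if the wrist force passes 120 N, or if a joint passes its speed limit or range.

### The arm

A 6-joint arm with a two-finger parallel gripper is mounted at the origin on the work surface. World frame = base frame: x ahead of the robot, y to its left, z up, the work surface at z = 0. Lengths are in m, angles in rad, forces in N, time in s.
With the tool pointing down it reaches from about 0.4 to 0.825 m from the base axis. Payload 7 kg.
Tool frame: the origin (TCP) lies at the centre of the arm's flange, where the gripper is bolted on; the fingertips stand 178 mm ahead of it and the grasp point (between the pads) lies robot.hold_point_z ahead of it (robot.hold_point_z is the distance from the TCP to the grasp point, in m); z points along the fingers, y is the line along which they close (so a half turn about z gives the same grasp; the last joint's range is limited). The gripper opens to 88 mm and grips with 3 to 60 N. Pads are 19 mm wide; open, the fingers measure 130 mm over their backs; the gripper's body (78 mm by 193 mm) begins 47 mm behind the grasp point.
Start: joints at [-0.895, 0.359, 0.012, 0, -1.224, -0.288], TCP at [0.255, -0.625, 0.405] pointing down, gripper open.
Joint ranges: [-3.07, 3.07], [-1.43, 2.12], [-1.02, 1.25], [-3.03, 1.67], [-3.05, -0], [-3.03, 3.03]. Speed limits (rad/s): [2.39, 2.39, 3.01, 3.14, 3.14, 3.14].

### API

Orientations are given as a unit quaternion [x, y, z, w].
In Python, from workcell import robot gives the robot as it stands.
- The arm moves only by the tool move_arm, never from a script. Its argument "commands" is a list of rows, each an object of numbers: "wx", "wy", "wz": the turn, a rotation vector about the tool's x, y, z in degrees; "tx", "ty", "tz": the shift along the tool's x, y, z in m; "gripper": the gripper's target within -1 to 1 (fully open at 1, half-way at 0, shut at -1). In form: [{"wx": .., "wy": .., "wz": .., "tx": .., "ty": .., "tz": .., "gripper": ..}, ...]. A call has exactly 5 rows; each row shifts and turns the commanded pose from where the row before left it, along the tool's axes as they then stand; what a row does not reach is not made up. A row lasts 1/10 s, in which the tool goes at most 50 mm and 8.59 degrees, less where a joint would pass 70% of its speed; a pose out of reach is approached as far as the arm can. A call is refused whole if a number of a shift passes 0.05 or a number of a turn 8.59, either way. A call with a gripper value outside its range is refused whole. The fingers move at their own pace and stop on an object; "grip_force" is the grip in N (left out, the last holds). Time passes only in rows, so rows that do not move let the fingers close, or fill a call up. It gives the time, the measured TCP pose, the force, the opening and the grip force at its end, in the units of the state.
- robot.sense(): the state, without advancing time (a new reading comes with each control period).
- robot.capture(name): name is "scene" or "top" or "wrist"; returns a dict with "color" (400x640x3 uint8, red, green, blue), "mtx" (3x3 intrinsics, pixels), "T" (4x4, takes a point from camera to world coordinates). Camera axes: x right, y down, z forward; pixel columns grow to the right and rows downward; lengths in m; the calibration is good to about 2 mm. A picture is of the moment at which its call begins. There is no depth.
- robot.sign_off(): hands the job in; it is judged then, once.
The state is a dict: "t": time; "joint_pos": joint angles; "joint_velocities": joint speeds; "tau": joint torques, N m; "tcp_pos": TCP position; "tool_rot": TCP orientation; "ft_force": force on the tool from outside, world axes, zero at the start; "moment": the same for the moment, N m; "opening": finger opening in m; "grip_force": force on a finger pad.
Only numpy, scipy, OpenCV 4.12 (cv2) and the standard library are available. Lean on these libraries where they do the work, as an engineer would, in place of code of your own. Each camera call takes 0.05 s, during which the arm holds its last target. There are 200 camera calls.

## Working session

There is one attempt and no reset: what is moved stays moved. The work goes in short steps, Python scripts to look and compute and a tool call to move; the robot and the scene stay as the last step left them, time stands still between calls to the robot, and variables do not carry over. Pictures are saved under pics/ and viewed, at most 10 in all, crops included, and the job is handed in when it is done.

Besides the shell and the picture viewer there is one more tool, called after "Request:" as name([rows], argument=value, ...), one row to a line, values as JSON. move_arm: Moves the arm, as the interface text tells. Its arguments: {"type":"object","properties":{"commands":{"type":"array"},"grip_force":{"type":"number"}},"required":["commands"]}

```bash
ls; mkdir -p pics
python3 - <<'E'
from workcell import robot
import cv2,numpy as np
print(robot.hold_point_z, robot.sense())
a=robot.capture("scene");b=robot.capture("top")
for n,c in(("scene",a),("top",b)):
    cv2.imwrite(f"pics/{n}0.png",c["color"][:,:,::-1]); print(n,c["mtx"].tolist(),np.round(c["T"],4).tolist())
E
```

```text
pics
0.1593 {'t': 0.0, 'joint_pos': array([-8.94886419e-01,  3.59388513e-01,  1.10608145e-02, -3.54154760e-04,
       -1.22407746e+00, -2.88109725e-01]), 'joint_velocities': array([-3.15584739e-04,  9.11489395e-05, -2.03302877e-03, -2.99337215e-04,
       -7.36059317e-04, -2.06127337e-04]), 'tau': array([-1.66404584e-04, -5.82722425e+01,  2.93034464e+01,  6.99691951e+00,
        6.51130467e-03, -1.88996282e-04]), 'tcp_pos': array([ 0.25518788, -0.62469713,  0.40372151]), 'tool_rot': array([-1.92628112e-01,  9.81271489e-01,  7.89944209e-04, -2.25373688e-04]), 'ft_force': array([-0.56363557,  0.01062476,  0.58463018]), 'moment': array([-0.00286792, -0.04106623,  0.06763221]), 'grip_force': 0.0, 'opening': 0.08755018725279001}
scene [[384.97968378754354, 0.0, 319.9891790965091], [0.0, 384.97968378754354, 200.81513898388053], [0.0, 0.0, 1.0]] [[-0.6836, 0.6274, -0.3729, 0.9579], [0.7298, 0.5861, -0.352, 0.3555], [-0.0023, -0.5128, -0.8585, 0.924], [0.0, 0.0, 0.0, 1.0]]
top [[406.0553239420978, 0.0, 324.7542379736919], [0.0, 406.0553239420978, 196.83439126291154], [0.0, 0.0, 1.0]] [[0.0166, -0.9995, 0.0281, 0.5534], [-0.9998, -0.0164, 0.0079, 0.0279], [-0.0074, -0.0283, -0.9996, 1.3247], [0.0, 0.0, 0.0, 1.0]]
```

View pics/scene0.png

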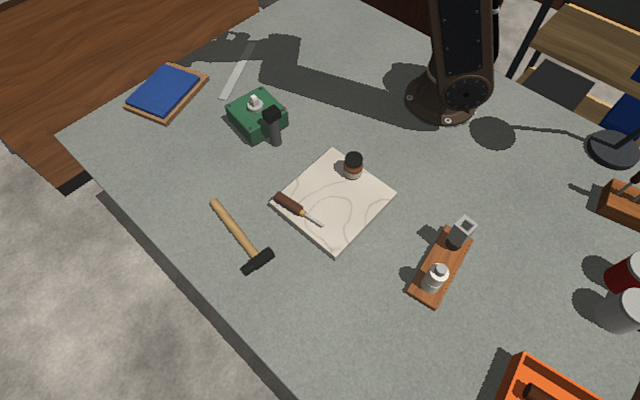

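View pics/top0.png

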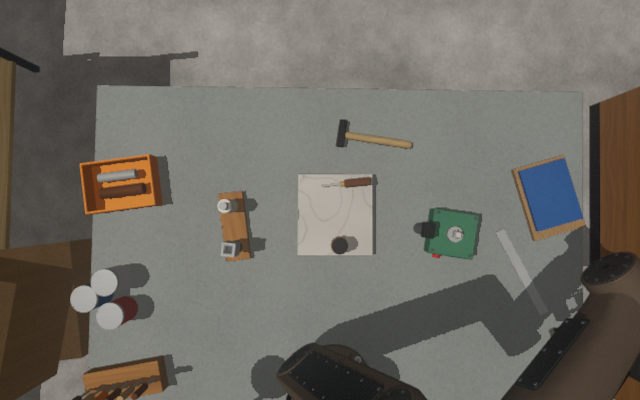

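The top view shows the head (228,249) and spare (224,206) on the stand. The slab is at (336,215), the green burnisher at (453,233) with its drive at (456,233) and the pipe at (428,229), and the mallet at (375,135). Next I'll measure these.

```bash
cat > h.py <<'E'
import cv2,numpy as np
from workcell import robot
def ray(c,u,v):
    d=np.linalg.inv(c["mtx"])@np.array([u,v,1.]); T=np.array(c["T"]); return T[:3,3],T[:3,:3]@d
def onz(c,u,v,z):
    o,d=ray(c,u,v); return o+d*(z-o[2])/d[2]
def two(c1,p1,c2,p2):
    o1,d1=ray(c1,*p1);o2,d2=ray(c2,*p2)
    s=np.linalg.lstsq(np.c_[d1,-d2],o2-o1,rcond=None)[0]
    a,b=o1+d1*s[0],o2+d2*s[1]; return (a+b)/2,np.linalg.norm(a-b)
def blob(mask,box):
    m=np.zeros(mask.shape,np.uint8);u0,v0,u1,v1=box;m[v0:v1,u0:u1]=mask[v0:v1,u0:u1]
    cs,_=cv2.findContours(m,cv2.RETR_EXTERNAL,cv2.CHAIN_APPROX_NONE)
    return max(cs,key=cv2.contourArea)
def rect(c,cont,z):
    P=np.array([onz(c,*p,z)[:2] for p in cont[:,0,:].astype(float)],np.float32)
    return cv2.minAreaRect(P)
E
python3 - <<'E'
from h import *
c=robot.capture("top");s=robot.capture("scene")
hsv=cv2.cvtColor(c["color"],cv2.COLOR_RGB2HSV);H,S,V=[hsv[...,i].astype(int) for i in range(3)]
g=blob(((H>60)&(H<90)&(S>90)).astype(np.uint8)*255,(410,195,495,270)); print("housing",rect(c,g,.075))
w=blob(((H<20)&(S>90)).astype(np.uint8)*255,(205,180,262,270)); print("stand",rect(c,w,.02))
d=blob(((S<60)&(V>120)).astype(np.uint8)*255,(440,218,472,248)); print("drive",rect(c,d,.1),cv2.minAreaRect(d))
k=blob(((S<70)&(V>60)).astype(np.uint8)*255,(217,238,240,260)); print("sock",rect(c,k,.13),cv2.minAreaRect(k))
sl=blob(((S<45)&(V>150)).astype(np.uint8)*255,(280,165,390,265)); print("slab",rect(c,sl,.03))
for n,p,z in(("head",(228.5,249.5),.13),("spare",(224,206),.13),("drive",(456,233),.12),("pipe",(428,229),.137),("jar",(340,244),.1)):print(n,onz(c,*p,z))
a=cv2.resize(c["color"][175:275,200:270],None,fx=5,fy=5,interpolation=2); b=cv2.resize(c["color"][190:290,410:490],None,fx=5,fy=5,interpolation=2)
cv2.imwrite("pics/crop1.png",np.hstack([a,b])[:,:,::-1])
E
```

```text
housing ((0.48225799202919006, -0.3564148545265198), (0.1357984095811844, 0.13400031626224518), 81.92583465576172)
stand ((0.49245792627334595, 0.3283643424510956), (0.21810579299926758, 0.08064690232276917), 8.510120391845703)
drive ((0.482930064201355, -0.35439470410346985), (0.046751782298088074, 0.044385820627212524), 27.134502410888672) ((454.7000427246094, 233.90003967285156), (15.652474403381348, 14.758047103881836), 63.43495178222656)
sock ((0.4306198060512543, 0.3191109895706177), (0.061637260019779205, 0.06480181962251663), 1.2959675788879395) ((228.0, 248.5), (21.0, 22.0), 90.0)
slab ((0.5344244837760925, 0.007678434252738953), (0.2583201825618744, 0.23535223305225372), 0.7691396474838257)
head [0.42758546 0.317538   0.13      ]
spare [0.55510211 0.33380525 0.13      ]
drive [ 0.48680257 -0.35195156  0.12      ]
pipe [ 0.4979832  -0.26510954  0.137     ]
jar [ 0.44674633 -0.01060184  0.1       ]
```

View pics/crop1.png

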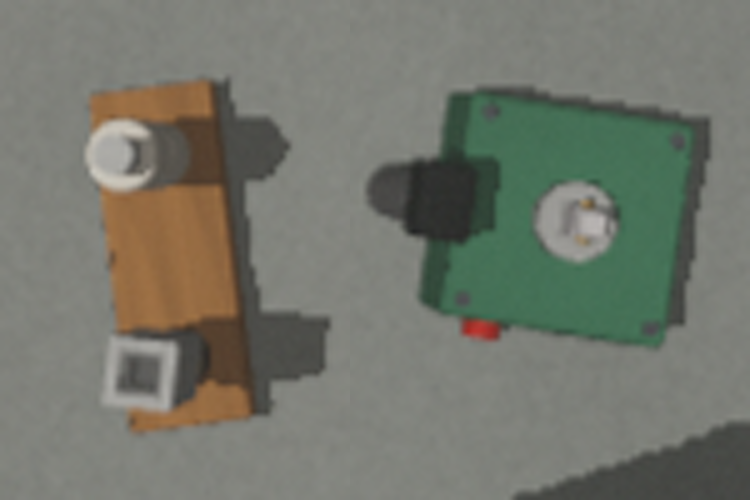

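Measurements:
- **Stand:** yaw about 8.5°.
- **Head:** at about (.428, .319).
- **Drive:** at about (.485, -.354), yaw about -8°. The pipe offset agrees with the given 92 mm.

I'll start moving over and log joints to learn the kinematics.

Request:
move_arm([
  {"tx": -0.03, "ty": 0.023, "tz": -0.005},
  {"tx": -0.03, "ty": 0.023, "tz": -0.005},
  {"tx": -0.03, "ty": 0.023, "tz": -0.005},
  {"tx": -0.03, "ty": 0.023, "tz": -0.005},
  {"tx": -0.03, "ty": 0.023, "tz": -0.005, "gripper": 1},
])

```text
invalid input
```

```bash
cat > log.py <<'E'
from workcell import robot
import numpy as np,json
s=robot.sense();r=[s["t"]]+[list(map(float,s[k])) for k in("joint_pos","tcp_pos","tool_rot")]
open("log.txt","a").write(json.dumps(r)+"\n");print(s["t"],*[np.round(s[k],4).tolist() for k in("joint_pos","tcp_pos","tool_rot","ft_force","opening")])
E
python3 log.py
```

```text
0.2 [-0.8949, 0.3591, 0.0114, -0.0002, -1.2241, -0.2881] [0.2552, -0.6248, 0.4041] [-0.1927, 0.9813, 0.0005, -0.0002] [0.111, 0.2127, -0.6036] 0.0876
```

Request:
move_arm([
  {"tx": -0.03, "ty": 0.023, "tz": -0.005},
  {"tx": -0.03, "ty": 0.023, "tz": -0.005},
  {"tx": -0.03, "ty": 0.023, "tz": -0.005},
  {"tx": -0.03, "ty": 0.023, "tz": -0.005},
  {"tx": -0.03, "ty": 0.023, "tz": -0.005},
])

```text
invalid input
```

```bash
python3 log.py
```

```text
0.2 [-0.8949, 0.3591, 0.0114, -0.0002, -1.2241, -0.2881] [0.2552, -0.6248, 0.4041] [-0.1927, 0.9813, 0.0005, -0.0002] [0.111, 0.2127, -0.6036] 0.0876
```

Request:
move_arm([
  {"tx": -0.02, "ty": 0.042, "wx": 5},
  {"tx": -0.02, "ty": 0.042, "wx": 5},
  {"tx": -0.02, "ty": 0.042, "wx": 5},
  {"tx": -0.02, "ty": 0.042, "wx": 5},
  {"tx": -0.02, "ty": 0.042, "wx": 5},
])

```text
invalid input
```

```bash
python3 log.py
```

```text
0.2 [-0.8949, 0.3591, 0.0114, -0.0002, -1.2241, -0.2881] [0.2552, -0.6248, 0.4041] [-0.1927, 0.9813, 0.0005, -0.0002] [0.111, 0.2127, -0.6036] 0.0876
```

All keys must probably be given in every row.

Request:
move_arm([
  {"wx": 0, "wy": 0, "wz": 0, "tx": -0.03, "ty": 0.023, "tz": -0.005, "gripper": 1},
  {"wx": 0, "wy": 0, "wz": 0, "tx": -0.03, "ty": 0.023, "tz": -0.005, "gripper": 1},
  {"wx": 0, "wy": 0, "wz": 0, "tx": -0.03, "ty": 0.023, "tz": -0.005, "gripper": 1},
  {"wx": 0, "wy": 0, "wz": 0, "tx": -0.03, "ty": 0.023, "tz": -0.005, "gripper": 1},
  {"wx": 0, "wy": 0, "wz": 0, "tx": -0.03, "ty": 0.023, "tz": -0.005, "gripper": 1},
])

```text
t: 0.7
tcp_pos: [0.3511, -0.4603, 0.4297]
tool_rot: [-0.193, 0.981, 0.0, -0.0]
ft_force: [0.2, 0.6, 0.4]
opening: 0.0877
grip_force: 0.0
```

```bash
python3 log.py
```

```text
0.7 [-0.5816, 0.1861, -0.1671, -0.0001, -1.2178, -0.6016] [0.3511, -0.4603, 0.4297] [-0.1926, 0.9813, 0.0001, -0.0] [0.1546, 0.6406, 0.3765] 0.0877
```

Request:
move_arm([
  {"wx": 0, "wy": 0, "wz": 0, "tx": -0.03, "ty": 0.023, "tz": -0.005, "gripper": 1},
  {"wx": 0, "wy": 0, "wz": 0, "tx": -0.03, "ty": 0.023, "tz": -0.005, "gripper": 1},
  {"wx": 0, "wy": 0, "wz": 0, "tx": -0.03, "ty": 0.023, "tz": -0.005, "gripper": 1},
  {"wx": 0, "wy": 0, "wz": 0, "tx": -0.03, "ty": 0.023, "tz": -0.005, "gripper": 1},
  {"wx": 0, "wy": 0, "wz": 0, "tx": -0.03, "ty": 0.023, "tz": -0.005, "gripper": 1},
])

```text
t: 1.2
tcp_pos: [0.4464, -0.297, 0.4549]
tool_rot: [-0.193, 0.981, -0.0, 0.0]
ft_force: [-0.3, -0.4, 0.3]
opening: 0.0874
grip_force: 0.0
```

```bash
python3 log.py
python3 - <<'E'
from h import *
cv2.imwrite("pics/w1.png",robot.capture("wrist")["color"][:,:,::-1])
E
```

```text
1.2 [-0.2213, 0.0991, -0.2134, -0.0001, -1.2581, -0.9616] [0.4464, -0.297, 0.4549] [-0.1927, 0.9813, -0.0, 0.0001] [-0.3307, -0.4034, 0.336] 0.0874
```

Request:
move_arm([
  {"wx": 0, "wy": 0, "wz": 0, "tx": -0.018, "ty": 0.044, "tz": 0, "gripper": 1},
  {"wx": 0, "wy": 0, "wz": 0, "tx": -0.018, "ty": 0.044, "tz": 0, "gripper": 1},
  {"wx": 0, "wy": 0, "wz": 0, "tx": -0.018, "ty": 0.044, "tz": 0, "gripper": 1},
  {"wx": 0, "wy": 0, "wz": 0, "tx": -0.018, "ty": 0.044, "tz": 0, "gripper": 1},
  {"wx": 0, "wy": 0, "wz": 0, "tx": -0.018, "ty": 0.044, "tz": 0, "gripper": 1},
])

```text
t: 1.75
tcp_pos: [0.4455, -0.0592, 0.4549]
tool_rot: [-0.193, 0.981, 0.0, 0.0]
ft_force: [1.1, 1.1, -0.0]
opening: 0.0877
grip_force: 0.0
```

```bash
python3 log.py
```

```text
1.75 [0.3088, -0.0568, -0.3741, -0.0, -1.2529, -1.4921] [0.4455, -0.0592, 0.4549] [-0.1926, 0.9813, 0.0, 0.0004] [1.1377, 1.0705, -0.0469] 0.0877
```

Request:
move_arm([
  {"wx": -8, "wy": 0, "wz": 0, "tx": 0, "ty": 0, "tz": -0.01, "gripper": 1},
  {"wx": -8, "wy": 0, "wz": 0, "tx": 0, "ty": 0, "tz": -0.01, "gripper": 1},
  {"wx": -8, "wy": 0, "wz": 0, "tx": 0, "ty": 0, "tz": -0.01, "gripper": 1},
  {"wx": -8, "wy": 0, "wz": 0, "tx": 0, "ty": 0, "tz": 0, "gripper": 1},
  {"wx": -8, "wy": 0, "wz": 0, "tx": 0, "ty": 0, "tz": 0, "gripper": 1},
])

```text
t: 2.25
tcp_pos: [0.448, -0.0645, 0.4851]
tool_rot: [-0.182, 0.921, 0.338, -0.065]
ft_force: [-0.3, 0.4, -0.4]
opening: 0.0876
grip_force: 0.0
```

```bash
python3 log.py
cat > kin.py <<'E'
import numpy as np,json
from scipy.optimize import least_squares
from scipy.spatial.transform import Rotation as R
def fk(q,p):
    r0,h,a2,b,a3,d,e=p
    R1=R.from_euler('z',q[0]);Ra=R1*R.from_euler('y',q[1]);Rb=R1*R.from_euler('y',q[1]-q[2])
    Rc=Rb*R.from_euler('x',-q[3]); Rd=Rc*R.from_euler('y',-q[4])   # tool axis = +x of Rd
    T=R1.apply([r0,0,h])+Ra.apply([0,0,a2])+Rb.apply([a3,0,b])+Rc.apply([0,d,0])+Rd.apply([e,0,0])
    Rt=Rd*R.from_euler('x',-q[5])*R.from_matrix(np.array([[0,0,1],[-1,0,0],[0,-1,0]],float))
    return T,Rt
E
python3 - <<'E'
from kin import *
L=[json.loads(l) for l in open("log.txt")]
import itertools
def res(p): return np.concatenate([fk(l[1],p)[0]-l[2] for l in L]+[0.001*(p-p0)])
p0=np.array([0,.25,.45,0,.45,-.19,.1])
s=least_squares(res,p0);print(np.round(s.x,4),abs(s.fun[:-7]).max())
for l in L:
    print(np.round((fk(l[1],s.x)[1].inv()*R.from_quat(l[3])).as_rotvec(),3))
E
```

```text
2.25 [-0.0601, 0.0949, -0.0055, -0.6379, -1.7732, -1.1549] [0.448, -0.0645, 0.4851] [-0.1818, 0.9211, 0.3381, -0.0653] [-0.2823, 0.4204, -0.4376] 0.0876
[ 0.      0.1988  0.6016 -0.      0.4636 -0.1918  0.1999] 2.950425501691001e-07
[ 0. -0.  0.]
[ 0. -0.  0.]
[ 0. -0.  0.]
[ 0. -0.  0.]
[ 0. -0. -0.]
[ 0. -0.  0.]
[ 0. -0.  0.]
```

The kinematic model fits to under 1 µm. Next I'll check which horizontal grasp directions allow the flip in a single grip.

```bash
cat >> kin.py <<'E'
P=np.array([0,.1988,.6016,0,.4636,-.1918,.1999])
lo=np.array([-3.07,-1.43,-1.02,-3.03,-3.05,-3.03]);hi=np.array([3.07,2.12,1.25,1.67,0,3.03])
def ik(pos,Rt,seed):
    f=lambda q:np.r_[(fk(q,P)[0]-pos)*3,(fk(q,P)[1].inv()*Rt).as_rotvec()]
    s=least_squares(f,np.clip(seed,lo+.01,hi-.01),bounds=(lo,hi)); return s.x,np.abs(s.fun).max()
def iks(pos,Rt,n=40):
    g=np.random.default_rng(0);o=[]
    for i in range(n):
        q,e=ik(pos,Rt,g.uniform(lo,hi))
        if e<1e-4 and not any(abs(q-x).max()<.02 for x in o):o.append(q)
    return o
def wrist(q):  # wrist points z (forearm end, after offset)
    A=fk(q,P*[1,1,1,1,1,0,0])[0];B=fk(q,P*[1,1,1,1,1,1,0])[0];return A,B
def tool(az,s,tilt=0): # z azimuth deg, x up sign s
    a=np.radians(az);z=np.array([np.cos(a),np.sin(a),0]);x=np.array([0,0,float(s)]);return R.from_matrix(np.c_[x,np.cross(z,x),z])
HP=.1593
E
python3 - <<'E'
from kin import *
for nm,c,z,yaw,ks in(("pick",(.428,.319),.08,8.5,(0,1,2,3)),("place",(.485,-.354),.14,-8,(0,1,2))):
  for k in ks:
    for s in(1,-1):
      Rt=tool(yaw+90*k,s);g=np.array([*c,z]);pos=g-HP*Rt.apply([0,0,1])
      for q in iks(pos,Rt,25):
        A,B=wrist(q);print(nm,k,s,np.round(q,2).tolist(),"A",np.round(A,2),"B",np.round(B,2))
E
```

```text
pick 1 1 [-0.02, 0.88, -0.27, -1.42, -1.64, -1.99] A [ 0.65 -0.01  0.16] B [ 0.48 -0.04  0.08]
pick 1 -1 [-0.02, 0.88, -0.27, -1.42, -1.64, 1.15] A [ 0.65 -0.01  0.16] B [ 0.48 -0.04  0.08]
pick 2 1 [0.61, 1.14, 0.53, -0.72, -2.39, -2.14] A [0.76 0.53 0.18] B [0.78 0.37 0.08]
pick 2 -1 [0.61, 1.14, 0.53, -0.72, -2.39, 1.0] A [0.76 0.53 0.18] B [0.78 0.37 0.08]
pick 3 1 [1.29, 1.06, -0.19, 0.45, -1.86, -1.43] A [0.19 0.65 0.05] B [0.37 0.67 0.08]
pick 3 -1 [1.29, 1.06, -0.19, 0.45, -1.86, 1.71] A [0.19 0.65 0.05] B [0.37 0.67 0.08]
place 0 1 [-1.36, 0.78, -0.62, -1.91, -1.51, -1.74] A [ 0.1  -0.49  0.17] B [ 0.13 -0.3   0.14]
place 0 -1 [-1.36, 0.78, -0.62, -1.91, -1.51, 1.41] A [ 0.1  -0.49  0.17] B [ 0.13 -0.3   0.14]
place 1 1 [-0.92, 1.01, 0.5, -1.12, -2.23, -2.47] A [ 0.55 -0.73  0.29] B [ 0.44 -0.71  0.14]
place 1 -1 [-0.92, 1.01, 0.5, -1.12, -2.23, 0.67] A [ 0.55 -0.73  0.29] B [ 0.44 -0.71  0.14]
place 2 1 [-0.24, 1.17, 0.42, 0.15, -2.39, -1.46] A [ 0.87 -0.22  0.12] B [ 0.84 -0.4   0.14]
place 2 -1 [-0.24, 1.17, 0.42, 0.15, -2.39, 1.68] A [ 0.87 -0.22  0.12] B [ 0.84 -0.4   0.14]
```

```bash
cat >> kin.py <<'E'
def tl(u,t,s): # u azimuth deg, tilt t deg from down toward u
    a,t=np.radians([u,t]);U=np.array([np.cos(a),np.sin(a),0]);Z=np.array([0,0,1.])
    z=-np.cos(t)*Z+np.sin(t)*U;y=s*np.array([-np.sin(a),np.cos(a),0]);return R.from_matrix(np.c_[np.cross(y,z),y,z])
def tcp(g,Rt):return np.array(g)-HP*Rt.apply([0,0,1])
E
python3 - <<'E'
from kin import *
def show(nm,g,u,t,s):
    Rt=tl(u,t,s)
    for q in iks(tcp(g,Rt),Rt,20):
        A,B=wrist(q);print(nm,"u",u,"t",t,"s",s,np.round(q,2).tolist(),"A",np.round(A,2),"B",np.round(B,2))
s=1
for k in range(4): show("pick",(.428,.319,.115),8.5+90*k,30,s)
show("lay",(.534,.14,.052),90,-60,s)
show("lay-",(.534,.14,.052),-90,60,s)
for t in(20,30):show("regrip",(.534,.10,.056),90,t,s)
for k in range(4):
    show("place",(.485,-.354,.14),-8+90*k,-65,s)
E
```

```text
pick u 98.5 t 30 s 1 [0.63, 0.23, -0.38, -0.65, -0.82, -0.06] A [0.42 0.3  0.52] B [0.45 0.14 0.43]
pick u 188.5 t 30 s 1 [0.78, 0.54, -0.01, -0.3, -1.46, 1.04] A [0.5  0.5  0.47] B [0.61 0.35 0.43]
pick u 278.5 t 30 s 1 [1.18, 0.46, -0.39, 0.28, -1.2, 1.94] A [0.22 0.53 0.39] B [0.4  0.5  0.43]
lay u 90 t -60 s 1 [0.94, 0.77, -0.43, 0.55, -1.35, -1.35] A [0.35 0.47 0.2 ] B [0.53 0.45 0.23]
lay- u -90 t 60 s 1 [0.94, 0.77, -0.43, 0.55, -1.35, 1.79] A [0.35 0.47 0.2 ] B [0.53 0.45 0.23]
regrip u 90 t 20 s 1 [0.28, 0.36, -0.35, -0.47, -0.81, 0.03] A [0.54 0.16 0.46] B [ 0.53 -0.02  0.39]
regrip u 90 t 30 s 1 [0.13, 0.4, -0.28, -0.67, -0.93, 0.29] A [0.59 0.08 0.46] B [ 0.53 -0.08  0.37]
place u -8 t -65 s 1 [-0.25, 0.96, 0.33, 0.11, -2.08, -1.47] A [ 0.84 -0.21  0.27] B [ 0.81 -0.4   0.29]
place u 82 t -65 s 1 [0.02, 0.49, -0.95, 1.36, -1.16, -1.44] A [0.34 0.01 0.27] B [ 0.53 -0.03  0.29]
place u 172 t -65 s 1 [-1.15, 0.33, -0.54, -1.69, -0.89, -2.36] A [ 0.2  -0.45  0.42] B [ 0.16 -0.31  0.29]
place u 262 t -65 s 1 [-0.83, 0.81, 0.38, -0.84, -1.93, -2.41] A [ 0.57 -0.63  0.42] B [ 0.44 -0.68  0.29]
```

Chosen plan:
1. Grip the head near the mouth at 45° tilt and lift it off the pin.
2. Lay it on the slab by tilting 90°.
3. Regrip mid-body.
4. Tilt again so the socket faces down and push it on.

Now a row planner with an IK continuity check.

```bash
cat > plan.py <<'E'
from kin import *
from workcell import robot
def cur():
    s=robot.sense();return np.array(s["tcp_pos"]),R.from_quat(s["tool_rot"]),np.array(s["joint_pos"])
def plan(p,Ro,q,p1,R1,n):
    rv=(Ro.inv()*R1).as_rotvec();out=[]
    print("rot/row deg",np.round(np.degrees(rv)/n,2))
    qs=[q]
    for i in range(n):
        Ri=Ro*R.from_rotvec(rv*i/n);Rn=Ro*R.from_rotvec(rv*(i+1)/n);pn=p+(p1-p)*(i+1)/n
        qn,e=ik(pn,Rn,qs[-1]);qs.append(qn)
        out.append(np.r_[np.round(Ri.inv().apply(p1-p)/n,4)])
        if e>1e-4:print("IK fail",i,e)
    qs=np.array(qs);print("max step/row",np.round(abs(np.diff(qs,axis=0)).max(0),2),"limit",[.167,.167,.21,.22,.22,.22],"end q",np.round(qs[-1],2))
    print("zmin A,B",np.round(min(wrist(x)[0][2] for x in qs),2),np.round(min(wrist(x)[1][2] for x in qs),2))
    print(np.array(out).tolist());return p1,R1,qs[-1]
E
python3 - <<'E'
from plan import *
p,Ro,q=cur()
for s in(1,-1):
    R1=tl(98.5,45,s);g=np.array([.428,.319,.115])+[0,0,.02];p1=tcp(g,R1)-R1.apply([0,0,.10])
    print("pre",s,p1,R1.as_quat());plan(p,Ro,q,p1,R1,15)
    R2=tl(90,-45,s);plan(p1,R1,ik(p1,R1,q)[0],tcp((.534,.14,.057),R2),R2,20)
E
```

```text
pre 1 [0.45510127 0.13766118 0.31835279] [ 0.69989878 -0.60307137 -0.28990757 -0.24980034]
rot/row deg [ 0.23 -0.71 -5.3 ]
max step/row [0.02 0.02 0.03 0.02 0.05 0.11] limit [0.167, 0.167, 0.21, 0.22, 0.22, 0.22] end q [ 0.26  0.17 -0.27 -0.86 -1.18  0.26]
zmin A,B 0.59 0.46
[[-0.0055, 0.0022, 0.0164], [-0.0055, 0.0017, 0.0165], [-0.0054, 0.0013, 0.0166], [-0.0053, 0.0009, 0.0166], [-0.0052, 0.0004, 0.0167], [-0.005, 0.0, 0.0167], [-0.0048, -0.0003, 0.0168], [-0.0045, -0.0007, 0.0169], [-0.0042, -0.001, 0.0169], [-0.0039, -0.0013, 0.017], [-0.0036, -0.0016, 0.017], [-0.0032, -0.0019, 0.0171], [-0.0028, -0.0021, 0.0171], [-0.0024, -0.0022, 0.0172], [-0.002, -0.0024, 0.0172]]
rot/row deg [-0.    4.49  0.47]
max step/row [0.06 0.04 0.03 0.09 0.06 0.1 ] limit [0.167, 0.167, 0.21, 0.22, 0.22, 0.22] end q [ 0.89  0.63 -0.48  0.5  -1.17 -1.26]
zmin A,B 0.27 0.31
[[0.0016, -0.0048, 0.0089], [0.0009, -0.0048, 0.009], [0.0002, -0.0048, 0.009], [-0.0006, -0.0048, 0.009], [-0.0013, -0.0048, 0.0089], [-0.0021, -0.0047, 0.0088], [-0.0028, -0.0047, 0.0086], [-0.0035, -0.0047, 0.0084], [-0.0042, -0.
[... 1534 characters left out ...]
9
IK fail 19 0.7274346074437328
max step/row [0.06 0.02 0.03 0.07 0.06 0.08] limit [0.167, 0.167, 0.21, 0.22, 0.22, 0.22] end q [ 0.58  0.55 -0.29 -0.03 -0.91 -3.03]
zmin A,B 0.36 0.36
[[-0.0016, 0.0048, 0.0089], [-0.0009, 0.0048, 0.009], [-0.0002, 0.0048, 0.009], [0.0006, 0.0048, 0.009], [0.0013, 0.0048, 0.0089], [0.0021, 0.0047, 0.0088], [0.0028, 0.0047, 0.0086], [0.0035, 0.0047, 0.0084], [0.0042, 0.0047, 0.0081], [0.0048, 0.0046, 0.0077], [0.0054, 0.0046, 0.0073], [0.006, 0.0045, 0.0068], [0.0066, 0.0045, 0.0064], [0.0071, 0.0044, 0.0058], [0.0076, 0.0044, 0.0052], [0.008, 0.0043, 0.0046], [0.0084, 0.0042, 0.004], [0.0087, 0.0042, 0.0033], [0.009, 0.0041, 0.0026], [0.0092, 0.004, 0.0019]]
```

Request:
move_arm([
  {"wx": 0.35, "wy": -1.06, "wz": -7.95, "tx": -0.008, "ty": 0.002, "tz": 0.025, "gripper": 0.45},
  {"wx": 0.35, "wy": -1.06, "wz": -7.95, "tx": -0.008, "ty": 0.002, "tz": 0.025, "gripper": 0.45},
  {"wx": 0.35, "wy": -1.06, "wz": -7.95, "tx": -0.008, "ty": 0.001, "tz": 0.025, "gripper": 0.45},
  {"wx": 0.35, "wy": -1.06, "wz": -7.95, "tx": -0.0075, "ty": 0, "tz": 0.025, "gripper": 0.45},
  {"wx": 0.35, "wy": -1.06, "wz": -7.95, "tx": -0.007, "ty": -0.001, "tz": 0.025, "gripper": 0.45},
])

```text
t: 2.75
tcp_pos: [0.4516, 0.0347, 0.3976]
tool_rot: [-0.471, 0.811, 0.332, 0.098]
ft_force: [-0.7, 0.4, 0.6]
opening: 0.0639
grip_force: 0.0
```

Request:
move_arm([
  {"wx": 0.35, "wy": -1.06, "wz": -7.95, "tx": -0.0065, "ty": -0.001, "tz": 0.0255, "gripper": 0.45},
  {"wx": 0.35, "wy": -1.06, "wz": -7.95, "tx": -0.006, "ty": -0.002, "tz": 0.0255, "gripper": 0.45},
  {"wx": 0.35, "wy": -1.06, "wz": -7.95, "tx": -0.005, "ty": -0.0025, "tz": 0.0255, "gripper": 0.45},
  {"wx": 0.35, "wy": -1.06, "wz": -7.95, "tx": -0.004, "ty": -0.003, "tz": 0.0255, "gripper": 0.45},
  {"wx": 0.35, "wy": -1.06, "wz": -7.95, "tx": -0.003, "ty": -0.0035, "tz": 0.026, "gripper": 0.45},
])

```text
t: 3.25
tcp_pos: [0.4547, 0.1353, 0.3135]
tool_rot: [0.702, -0.602, -0.287, -0.249]
ft_force: [1.0, -0.1, -1.0]
opening: 0.0636
grip_force: 0.0
```

```bash
python3 log.py
python3 - <<'E'
from h import *
c=robot.capture("wrist");cv2.imwrite("pics/w2.png",c["color"][:,:,::-1]);np.savez("w2.npz",**c)
M=np.array(c["T"])
for n,p in(("mouth",(.428,.319,.13)),("tail",(.428,.319,.02))):
    x=np.linalg.inv(M)@np.r_[p,1];x=c["mtx"]@x[:3];print(n,x[:2]/x[2])
E
```

```text
3.25 [0.259, 0.1787, -0.2791, -0.8583, -1.1767, 0.2675] [0.4547, 0.1353, 0.3135] [0.702, -0.6023, -0.2873, -0.2487] [1.0178, -0.1311, -0.9759] 0.0636
mouth [313.69479818 204.75059046]
tail [314.36358763 114.22464912]
```

View pics/w2.png

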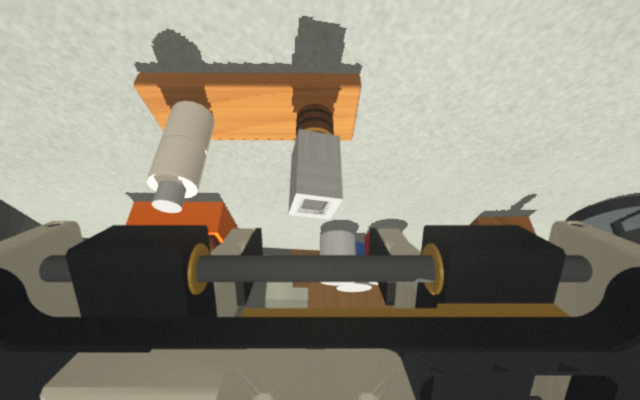

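The wrist view shows the head's mouth centred near (315,206), against a prediction of (314,205), so the position is confirmed. The front mouth edge runs (290,214) to (337,218), which I'll use for the yaw.

```bash
python3 - <<'E'
from h import *
d=np.load("w2.npz");c={k:d[k] for k in d}
hsv=cv2.cvtColor(c["color"],cv2.COLOR_RGB2HSV)
m=((hsv[...,1]<30)&(hsv[...,2]>205)).astype(np.uint8)*255
k=blob(m,(283,180,348,222)); hull=cv2.convexHull(k); ap=cv2.approxPolyDP(hull,3,True)[:,0]; print(ap.tolist())
print(rect(c,hull,.13))
E
python3 - <<'E'
from plan import *
p,Ro,q=cur()
for yaw in(98.5,90,84):
    R1=tl(yaw,45,1);z=R1.apply([0,0,1]);g=np.array([.428,.319,.115])-z*.005
    print(yaw);plan(p,Ro,q,tcp(g,R1),R1,5)
E
```

```text
[[283, 180], [347, 181], [347, 218], [283, 221]]
((0.4268096387386322, 0.3166202902793884), (0.06214074045419693, 0.07404531538486481), 7.366830348968506)
98.5
rot/row deg [ 0.03 -0.04  0.12]
max step/row [0.02 0.03 0.01 0.02 0.04 0.02] limit [0.167, 0.167, 0.21, 0.22, 0.22, 0.22] end q [ 0.37  0.3  -0.33 -0.96 -1.    0.36]
zmin A,B 0.5 0.37
[[0.0017, -0.0003, 0.0208], [0.0017, -0.0003, 0.0208], [0.0017, -0.0002, 0.0208], [0.0017, -0.0002, 0.0208], [0.0017, -0.0002, 0.0208]]
90
rot/row deg [ 1.23 -0.03  1.33]
max step/row [0.02 0.02 0.03 0.04 0.06 0.01] limit [0.167, 0.167, 0.21, 0.22, 0.22, 0.22] end q [ 0.38  0.25 -0.4  -1.02 -0.88  0.28]
zmin A,B 0.5 0.37
[[0.0014, 0.0032, 0.021], [0.0015, 0.0036, 0.0209], [0.0016, 0.004, 0.0208], [0.0017, 0.0044, 0.0207], [0.0019, 0.0048, 0.0206]]
84
rot/row deg [ 2.07 -0.03  2.18]
max step/row [0.03 0.01 0.04 0.05 0.08 0.02] limit [0.167, 0.167, 0.21, 0.22, 0.22, 0.22] end q [ 0.39  0.21 -0.44 -1.05 -0.8   0.23]
zmin A,B 0.5 0.37
[[0.0011, 0.0056, 0.0213], [0.0013, 0.0063, 0.0211], [0.0016, 0.007, 0.0209], [0.0019, 0.0077, 0.0206], [0.0022, 0.0083, 0.0203]]
```

Run:
```python
from h import *
d=np.load("w2.npz");c={k:d[k] for k in d}
cv2.imwrite("pics/c2.png",cv2.resize(c["color"][170:230,270:360],None,fx=8,fy=8,interpolation=2)[:,:,::-1])
for a,b in(((290,214),(337,218)),((337,218),(342,196)),((290,214),(296,191))):
    A,B=onz(c,*a,.13),onz(c,*b,.13);v=B-A;print(A,B,np.linalg.norm(v),np.degrees(np.arctan2(v[1],v[0])))
```

```text
[0.44724529 0.340695   0.13      ] [0.40187402 0.34215034 0.13      ] 0.04539460682641692 178.16279342853986
[0.40187402 0.34215034 0.13      ] [0.4069529  0.29996247 0.13      ] 0.042492489927949 -83.13536187796096
[0.44724529 0.340695   0.13      ] [0.44563629 0.29793127 0.13      ] 0.04279398791882383 -92.15476519793604
```

View pics/c2.png

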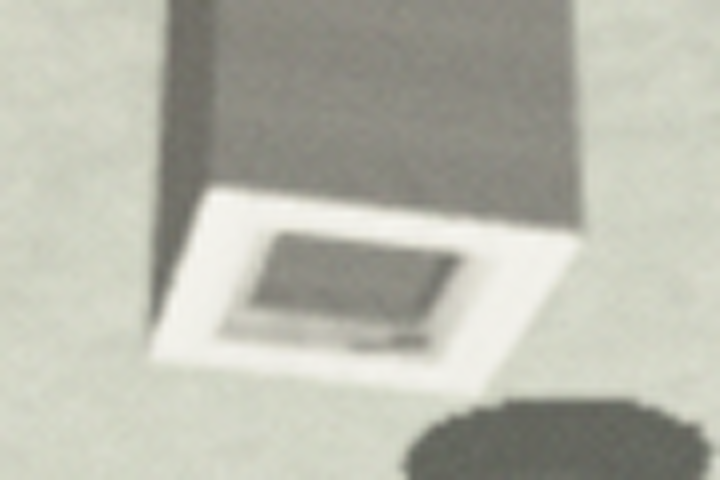

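Mouth corners from the crop: (296.2,193.4), (342.8,199.6), (331.2,219.4) and (288.8,214.8).

Run:
```python
from h import *
d=np.load("w2.npz");c={k:d[k] for k in d}
P=np.array([onz(c,u,v,.13)[:2] for u,v in((296.2,193.4),(342.8,199.6),(331.2,219.4),(288.8,214.8))])
print(P.mean(0))
for i in range(4):
    v=P[(i+1)%4]-P[i];print(np.linalg.norm(v),np.degrees(np.arctan2(v[1],v[0]))%90)
from plan import *
p,Ro,q=cur()
g0=np.array([*P.mean(0),.115])
for yaw in(84,80):
    R1=tl(yaw,45,1);z=R1.apply([0,0,1]);g=g0-z*.005
    a=plan(p,Ro,q,tcp(g-z*.10,R1),R1,5);plan(*a,tcp(g,R1),R1,5)
```

```text
[0.42623948 0.32407514]
0.04046811483874969 84.15185373600997
0.04031487905991213 87.2959164418355
0.04162954851474522 85.1003522258114
0.04095691872095247 85.62845832742856Traceback (most recent call last):
  File "<stdin>", line 9, in <module>
TypeError: Value after * must be an iterable, not numpy.float64
```

Run:
```python
from plan import *
p,Ro,q=cur()
R1=tl(85.5,45,1);z=R1.apply([0,0,1]);g=np.array([.4268,.322,.115])-z*.005
a=plan(p,Ro,q,tcp(g-z*.095,R1),R1,5);plan(*a,tcp(g,R1),R1,5);print(tcp(g,R1),R1.as_quat())
```

```text
rot/row deg [ 1.86 -0.03  1.96]
max step/row [0.01 0.02 0.03 0.01 0.04 0.03] limit [0.167, 0.167, 0.21, 0.22, 0.22, 0.22] end q [ 0.29  0.09 -0.42 -0.93 -0.97  0.15]
zmin A,B 0.57 0.44
[[0.0005, 0.0082, 0.0029], [0.0008, 0.0082, 0.0026], [0.0011, 0.0083, 0.0024], [0.0014, 0.0083, 0.0021], [0.0017, 0.0083, 0.0018]]
rot/row deg [0. 0. 0.]
max step/row [0.02 0.03 0.01 0.03 0.03 0.02] limit [0.167, 0.167, 0.21, 0.22, 0.22, 0.22] end q [ 0.4   0.22 -0.43 -1.04 -0.82  0.24]
zmin A,B 0.5 0.37
[[0.0, 0.0, 0.019], [0.0, 0.0, 0.019], [0.0, 0.0, 0.019], [0.0, 0.0, 0.019], [0.0, 0.0, 0.019]]
[0.41768481 0.20618049 0.23117764] [-0.62713012  0.67842554  0.2597658   0.28101306]
```

Request:
move_arm([
  {"wx": 1.86, "wy": 0, "wz": 1.96, "tx": 0.0005, "ty": 0.0082, "tz": 0.003, "gripper": 0.45},
  {"wx": 1.86, "wy": 0, "wz": 1.96, "tx": 0.001, "ty": 0.0082, "tz": 0.0025, "gripper": 0.45},
  {"wx": 1.86, "wy": 0, "wz": 1.96, "tx": 0.001, "ty": 0.0083, "tz": 0.0025, "gripper": 0.45},
  {"wx": 1.86, "wy": 0, "wz": 1.96, "tx": 0.0015, "ty": 0.0083, "tz": 0.002, "gripper": 0.45},
  {"wx": 1.86, "wy": 0, "wz": 1.96, "tx": 0.0015, "ty": 0.0083, "tz": 0.002, "gripper": 0.45},
])

```text
t: 3.8
tcp_pos: [0.4129, 0.1367, 0.3017]
tool_rot: [-0.623, 0.684, 0.258, 0.278]
ft_force: [0.0, -0.6, -0.3]
opening: 0.0635
grip_force: 0.0
```

Request:
move_arm([
  {"wx": 0, "wy": 0, "wz": 0, "tx": 0, "ty": 0, "tz": 0.02, "gripper": 0.45},
  {"wx": 0, "wy": 0, "wz": 0, "tx": 0, "ty": 0, "tz": 0.02, "gripper": 0.45},
  {"wx": 0, "wy": 0, "wz": 0, "tx": 0, "ty": 0, "tz": 0.02, "gripper": 0.45},
  {"wx": 0, "wy": 0, "wz": 0, "tx": 0, "ty": 0, "tz": 0.01, "gripper": 0.45},
  {"wx": 0, "wy": 0, "wz": 0, "tx": 0, "ty": 0, "tz": 0.005, "gripper": 0.45},
])

```text
t: 4.3
tcp_pos: [0.4175, 0.1896, 0.2477]
tool_rot: [-0.624, 0.683, 0.259, 0.277]
ft_force: [-0.7, -0.0, 1.7]
opening: 0.0636
grip_force: 0.0
```

```bash
python3 log.py
python3 - <<'E'
from plan import *
p,Ro,q=cur()
R1=tl(85.5,45,1);z=R1.apply([0,0,1]);g=np.array([.4268,.322,.115])-z*.005
print(Ro.inv().apply(tcp(g,R1)-p),np.degrees((Ro.inv()*R1).as_rotvec()))
E
```

```text
4.3 [0.3771, 0.1858, -0.4305, -1.002, -0.8438, 0.1898] [0.4175, 0.1896, 0.2477] [-0.6239, 0.6834, 0.2586, 0.2772] [-0.682, -0.0359, 1.7392] 0.0636
[-0.00014772  0.00109224  0.02338772] [-0.06238793 -0.44381802 -0.68083782]
```

Request:
move_arm([
  {"wx": 0, "wy": -0.4, "wz": -0.7, "tx": 0, "ty": 0.001, "tz": 0.008, "gripper": 0.45},
  {"wx": 0, "wy": 0, "wz": 0, "tx": 0, "ty": 0, "tz": 0.008, "gripper": 0.45},
  {"wx": 0, "wy": 0, "wz": 0, "tx": 0, "ty": 0, "tz": 0.0075, "gripper": 0.45},
  {"wx": 0, "wy": 0, "wz": 0, "tx": 0, "ty": 0, "tz": 0, "gripper": -0.5},
  {"wx": 0, "wy": 0, "wz": 0, "tx": 0, "ty": 0, "tz": 0, "gripper": -0.5},
], grip_force=30)

```text
t: 4.8
tcp_pos: [0.418, 0.2059, 0.2317]
tool_rot: [-0.627, 0.678, 0.259, 0.282]
ft_force: [0.8, -0.2, 0.5]
opening: 0.0531
grip_force: 0.0
```

Request:
move_arm([
  {"wx": 0, "wy": 0, "wz": 0, "tx": 0, "ty": 0, "tz": 0, "gripper": -0.5},
  {"wx": 0, "wy": 0, "wz": 0, "tx": 0, "ty": 0, "tz": 0, "gripper": -0.5},
  {"wx": 0, "wy": 0, "wz": 0, "tx": 0, "ty": 0, "tz": 0, "gripper": -0.5},
  {"wx": 0, "wy": 0, "wz": 0, "tx": 0, "ty": 0, "tz": 0, "gripper": -0.5},
  {"wx": 0, "wy": 0, "wz": 0, "tx": 0, "ty": 0, "tz": 0, "gripper": -0.5},
])

```text
t: 5.3
tcp_pos: [0.4181, 0.2059, 0.232]
tool_rot: [-0.627, 0.678, 0.259, 0.282]
ft_force: [-0.6, -0.5, 2.3]
opening: 0.0399
grip_force: 29.8
```

```bash
python3 log.py
python3 - <<'E'
from plan import *
p,Ro,q=cur()
R1=tl(85.5,45,1)
print(Ro.inv().apply([0,0,1]),Ro.inv().apply([0,-.3,1]))
# lift, then go to lay
a=(p+[0,-.03,.12],Ro,ik(p+[0,-.03,.12],Ro,q)[0])
R2=tl(90,-45,1);z=R2.apply([0,0,1]);pl=tcp(np.array([.534,.14,.051])-z*.005,R2)
b=plan(*a,pl+[0,0,.06],R2,15); plan(*b,pl,R2,5)
E
```

```text
5.3 [0.3955, 0.2201, -0.43, -1.0431, -0.8136, 0.2389] [0.4181, 0.2059, 0.232] [-0.6272, 0.6784, 0.2587, 0.2821] [-0.5544, -0.5322, 2.2719] 0.0399
[-0.70715753 -0.00285626 -0.70705026] [-0.49566531 -0.02671574 -0.91847818]
rot/row deg [-0.01  6.   -0.34]
max step/row [0.08 0.05 0.02 0.13 0.07 0.12] limit [0.167, 0.167, 0.21, 0.22, 0.22, 0.22] end q [ 0.9   0.56 -0.44  0.48 -1.27 -1.21]
zmin A,B 0.32 0.37
[[0.0017, -0.0073, 0.0101], [0.0007, -0.0072, 0.0102], [-0.0004, -0.0073, 0.0102], [-0.0014, -0.0073, 0.0101], [-0.0024, -0.0073, 0.0099], [-0.0034, -0.0073, 0.0096], [-0.0043, -0.0073, 0.0092], [-0.0052, -0.0073, 0.0087], [-0.0061, -0.0074, 0.0081], [-0.0068, -0.0074, 0.0075], [-0.0075, -0.0075, 0.0067], [-0.0082, -0.0075, 0.0059], [-0.0087, -0.0076, 0.005], [-0.0091, -0.0076, 0.0041], [-0.0094, -0.0077, 0.0031]]
rot/row deg [0. 0. 0.]
max step/row [0.   0.02 0.01 0.01 0.02 0.01] limit [0.167, 0.167, 0.21, 0.22, 0.22, 0.22] end q [ 0.9   0.63 -0.48  0.5  -1.17 -1.27]
zmin A,B 0.27 0.31
[[-0.0085, 0.0, 0.0085], [-0.0085, 0.0, 0.0085], [-0.0085, 0.0, 0.0085], [-0.0085, 0.0, 0.0085], [-0.0085, 0.0, 0.0085]]
```

Request:
move_arm([
  {"wx": 0, "wy": 0, "wz": 0, "tx": -0.006, "ty": 0, "tz": -0.006, "gripper": -0.5},
  {"wx": 0, "wy": 0, "wz": 0, "tx": -0.01, "ty": 0, "tz": -0.01, "gripper": -0.5},
  {"wx": 0, "wy": 0, "wz": 0, "tx": -0.015, "ty": 0, "tz": -0.015, "gripper": -0.5},
  {"wx": 0, "wy": 0, "wz": 0, "tx": -0.02, "ty": 0, "tz": -0.02, "gripper": -0.5},
  {"wx": 0, "wy": 0, "wz": 0, "tx": -0.02, "ty": 0, "tz": -0.02, "gripper": -0.5},
])

```text
t: 5.8
tcp_pos: [0.417, 0.2056, 0.3327]
tool_rot: [-0.627, 0.679, 0.259, 0.281]
ft_force: [1.7, -0.1, -4.7]
opening: 0.0396
grip_force: 29.8
```

Request:
move_arm([
  {"wx": 0, "wy": 0, "wz": 0, "tx": -0.02, "ty": 0, "tz": -0.02, "gripper": -0.5},
  {"wx": 0, "wy": 0, "wz": 0, "tx": -0.015, "ty": 0, "tz": -0.015, "gripper": -0.5},
  {"wx": 0, "wy": 0, "wz": 0, "tx": -0.008, "ty": 0, "tz": -0.008, "gripper": -0.5},
  {"wx": 0, "wy": 0, "wz": 0, "tx": 0, "ty": 0, "tz": 0, "gripper": -0.5},
  {"wx": 0, "wy": 0, "wz": 0, "tx": 0, "ty": 0, "tz": 0, "gripper": -0.5},
])

```text
t: 6.3
tcp_pos: [0.417, 0.2059, 0.3918]
tool_rot: [-0.627, 0.679, 0.259, 0.281]
ft_force: [-0.1, 0.1, -4.3]
opening: 0.0399
grip_force: 29.8
```

```bash
python3 log.py
python3 - <<'E'
from plan import *
a=cur()
R2=tl(90,-45,1);z=R2.apply([0,0,1]);pl=tcp(np.array([.534,.14,.051])-z*.005,R2)
b=plan(*a,pl+[0,0,.08],R2,15)
E
```

```text
6.3 [0.487, -0.0245, -0.3176, -0.8094, -0.9671, -0.1943] [0.417, 0.2059, 0.3918] [-0.6271, 0.6787, 0.2591, 0.281] [-0.0604, 0.0831, -4.3416] 0.0399
rot/row deg [-0.    5.99 -0.34]
max step/row [0.07 0.05 0.02 0.12 0.06 0.1 ] limit [0.167, 0.167, 0.21, 0.22, 0.22, 0.22] end q [ 0.9   0.53 -0.43  0.47 -1.31 -1.19]
zmin A,B 0.34 0.39
[[0.004, -0.0075, 0.0096], [0.003, -0.0075, 0.01], [0.002, -0.0075, 0.0103], [0.001, -0.0075, 0.0104], [-0.0001, -0.0075, 0.0105], [-0.0011, -0.0075, 0.0104], [-0.0022, -0.0075, 0.0102], [-0.0032, -0.0075, 0.0099], [-0.0041, -0.0075, 0.0096], [-0.0051, -0.0075, 0.0091], [-0.006, -0.0076, 0.0085], [-0.0068, -0.0076, 0.0078], [-0.0075, -0.0077, 0.0071], [-0.0082, -0.0077, 0.0063], [-0.0087, -0.0077, 0.0054]]
```

Request:
move_arm([
  {"wx": 0, "wy": 6, "wz": -0.34, "tx": 0.004, "ty": -0.0075, "tz": 0.0095, "gripper": -0.5},
  {"wx": 0, "wy": 6, "wz": -0.34, "tx": 0.003, "ty": -0.0075, "tz": 0.01, "gripper": -0.5},
  {"wx": 0, "wy": 6, "wz": -0.34, "tx": 0.002, "ty": -0.0075, "tz": 0.0105, "gripper": -0.5},
  {"wx": 0, "wy": 6, "wz": -0.34, "tx": 0.001, "ty": -0.0075, "tz": 0.0105, "gripper": -0.5},
  {"wx": 0, "wy": 6, "wz": -0.34, "tx": 0, "ty": -0.0075, "tz": 0.0105, "gripper": -0.5},
])

```text
t: 6.8
tcp_pos: [0.4565, 0.223, 0.3424]
tool_rot: [-0.683, 0.719, 0.082, 0.097]
ft_force: [-0.9, -0.4, -4.9]
opening: 0.04
grip_force: 29.9
```

Request:
move_arm([
  {"wx": 0, "wy": 6, "wz": -0.34, "tx": -0.001, "ty": -0.0075, "tz": 0.0105, "gripper": -0.5},
  {"wx": 0, "wy": 6, "wz": -0.34, "tx": -0.002, "ty": -0.0075, "tz": 0.01, "gripper": -0.5},
  {"wx": 0, "wy": 6, "wz": -0.34, "tx": -0.003, "ty": -0.0075, "tz": 0.01, "gripper": -0.5},
  {"wx": 0, "wy": 6, "wz": -0.34, "tx": -0.004, "ty": -0.0075, "tz": 0.0095, "gripper": -0.5},
  {"wx": 0, "wy": 6, "wz": -0.34, "tx": -0.005, "ty": -0.0075, "tz": 0.009, "gripper": -0.5},
])

```text
t: 7.3
tcp_pos: [0.4958, 0.2389, 0.2943]
tool_rot: [-0.691, 0.71, -0.098, -0.091]
ft_force: [-0.3, -0.5, -4.6]
opening: 0.0397
grip_force: 29.9
```

Request:
move_arm([
  {"wx": 0, "wy": 6, "wz": -0.34, "tx": -0.006, "ty": -0.0075, "tz": 0.0085, "gripper": -0.5},
  {"wx": 0, "wy": 6, "wz": -0.34, "tx": -0.007, "ty": -0.0075, "tz": 0.008, "gripper": -0.5},
  {"wx": 0, "wy": 6, "wz": -0.34, "tx": -0.0075, "ty": -0.0075, "tz": 0.007, "gripper": -0.5},
  {"wx": 0, "wy": 6, "wz": -0.34, "tx": -0.008, "ty": -0.008, "tz": 0.006, "gripper": -0.5},
  {"wx": 0, "wy": 6, "wz": -0.34, "tx": -0.0085, "ty": -0.008, "tz": 0.0055, "gripper": -0.5},
])

```text
t: 7.8
tcp_pos: [0.5353, 0.2558, 0.2462]
tool_rot: [0.653, -0.652, 0.272, 0.272]
ft_force: [0.7, 0.4, -3.2]
opening: 0.0399
grip_force: 29.9
```

```bash
python3 log.py
cat > d.py <<'E'
import sys
from plan import *
def delta(g,u,t,back=.005,s=1):
    p,Ro,q=cur();R1=tl(u,t,s);z=R1.apply([0,0,1]);pt=tcp(np.array(g)-z*back,R1)
    print("tool-shift",np.round(Ro.inv().apply(pt-p),4),"rot",np.round(np.degrees((Ro.inv()*R1).as_rotvec()),2))
E
python3 - <<'E'
from d import *
delta((.534,.14,.131),90,-45)
from h import *
c=robot.capture("scene");cv2.imwrite("pics/s3.png",cv2.resize(c["color"][100:320,200:520],None,fx=2,fy=2)[:,:,::-1])
E
```

```text
7.8 [0.8976, 0.5355, -0.4246, 0.4764, -1.3104, -1.1913] [0.5353, 0.2558, 0.2462] [0.6527, -0.6524, 0.2722, 0.2724] [0.6732, 0.428, -3.209] 0.0399
tool-shift [ 0.0004  0.0013 -0.0009] rot [ 0.   -0.3   0.03]
```

View pics/s3.png

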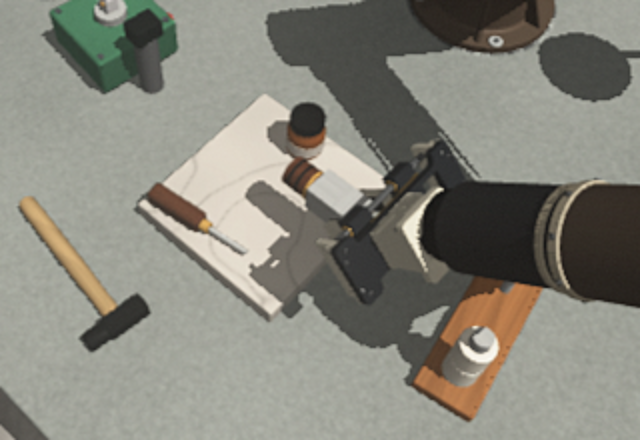

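The head is now horizontal, wood end towards −y, above the free strip of the slab, with the jar, awl and spare undisturbed. Lowering.

Request:
move_arm([
  {"wx": 0, "wy": -0.3, "wz": 0, "tx": -0.011, "ty": 0, "tz": 0.011, "gripper": -0.5},
  {"wx": 0, "wy": 0, "wz": 0, "tx": -0.013, "ty": 0, "tz": 0.013, "gripper": -0.5},
  {"wx": 0, "wy": 0, "wz": 0, "tx": -0.013, "ty": 0, "tz": 0.013, "gripper": -0.5},
  {"wx": 0, "wy": 0, "wz": 0, "tx": -0.01, "ty": 0, "tz": 0.01, "gripper": -0.5},
  {"wx": 0, "wy": 0, "wz": 0, "tx": -0.005, "ty": 0, "tz": 0.005, "gripper": -0.5},
])

```text
t: 8.35
tcp_pos: [0.5351, 0.2554, 0.1729]
tool_rot: [-0.654, 0.654, -0.269, -0.269]
ft_force: [-0.4, -0.2, -4.2]
opening: 0.0398
grip_force: 30.0
```

Request:
move_arm([
  {"wx": 0, "wy": 0, "wz": 0, "tx": 0, "ty": 0, "tz": 0, "gripper": -0.5},
  {"wx": 0, "wy": 0, "wz": 0, "tx": -0.001, "ty": 0, "tz": 0.001, "gripper": -0.5},
  {"wx": 0, "wy": 0, "wz": 0, "tx": -0.001, "ty": 0, "tz": 0.001, "gripper": -0.5},
  {"wx": 0, "wy": 0, "wz": 0, "tx": 0, "ty": 0, "tz": 0, "gripper": -0.5},
  {"wx": 0, "wy": 0, "wz": 0, "tx": 0, "ty": 0, "tz": 0, "gripper": -0.5},
])

```text
t: 8.85
tcp_pos: [0.5354, 0.256, 0.1728]
tool_rot: [-0.654, 0.654, -0.27, -0.268]
ft_force: [-0.4, -0.5, -4.7]
opening: 0.0399
grip_force: 30.0
```

```bash
python3 log.py; python3 -c "
from d import *
delta((.534,.14,.051),90,-45)"
```

```text
8.85 [0.8935, 0.6257, -0.4751, 0.5008, -1.1749, -1.2607] [0.5354, 0.256, 0.1728] [-0.6538, 0.6541, -0.2701, -0.268] [-0.3805, -0.5072, -4.6891] 0.0399
tool-shift [-0.0041  0.0014  0.0039] rot [-0.14  0.27 -0.09]
```

Request:
move_arm([
  {"wx": 0, "wy": 0, "wz": 0, "tx": -0.002, "ty": 0, "tz": 0.002, "gripper": -0.5},
  {"wx": 0, "wy": 0, "wz": 0, "tx": 0, "ty": 0, "tz": 0, "gripper": -0.5},
  {"wx": 0, "wy": 0, "wz": 0, "tx": 0, "ty": 0, "tz": 0, "gripper": -0.5},
  {"wx": 0, "wy": 0, "wz": 0, "tx": 0, "ty": 0, "tz": 0, "gripper": -0.5},
  {"wx": 0, "wy": 0, "wz": 0, "tx": 0, "ty": 0, "tz": 0, "gripper": -0.5},
])

```text
t: 9.35
tcp_pos: [0.5354, 0.256, 0.1695]
tool_rot: [-0.654, 0.654, -0.27, -0.268]
ft_force: [-1.2, 0.3, -4.4]
opening: 0.0397
grip_force: 30.0
```

```bash
python3 log.py; python3 -c "
from d import *
delta((.534,.14,.051),90,-45)"
```

```text
9.35 [0.8934, 0.6303, -0.4768, 0.502, -1.17, -1.2635] [0.5354, 0.256, 0.1695] [-0.6537, 0.6539, -0.2701, -0.2685] [-1.1583, 0.2675, -4.3685] 0.0397
tool-shift [-0.0018  0.0014  0.0015] rot [-0.12  0.23 -0.06]
```

Request:
move_arm([
  {"wx": 0, "wy": 0, "wz": 0, "tx": -0.002, "ty": 0, "tz": 0.002, "gripper": -0.5},
  {"wx": 0, "wy": 0, "wz": 0, "tx": 0, "ty": 0, "tz": 0, "gripper": -0.5},
  {"wx": 0, "wy": 0, "wz": 0, "tx": 0, "ty": 0, "tz": 0, "gripper": -0.5},
  {"wx": 0, "wy": 0, "wz": 0, "tx": 0, "ty": 0, "tz": 0, "gripper": -0.5},
  {"wx": 0, "wy": 0, "wz": 0, "tx": 0, "ty": 0, "tz": 0, "gripper": -0.5},
])

```text
t: 9.85
tcp_pos: [0.5355, 0.256, 0.1669]
tool_rot: [-0.654, 0.654, -0.27, -0.268]
ft_force: [0.8, 1.6, -1.0]
opening: 0.04
grip_force: 30.0
```

```bash
python3 log.py
```

```text
9.85 [0.8931, 0.634, -0.4782, 0.5036, -1.1655, -1.2662] [0.5355, 0.256, 0.1669] [-0.6537, 0.6539, -0.2703, -0.2684] [0.7711, 1.6452, -1.0049] 0.04
```

Contact is felt (about 3.5 N of the weight carried). Releasing and backing out.

Request:
move_arm([
  {"wx": 0, "wy": 0, "wz": 0, "tx": 0, "ty": 0, "tz": 0, "gripper": 0.1},
  {"wx": 0, "wy": 0, "wz": 0, "tx": 0, "ty": 0, "tz": 0, "gripper": 0.45},
  {"wx": 0, "wy": 0, "wz": 0, "tx": 0, "ty": 0, "tz": 0, "gripper": 0.45},
  {"wx": 0, "wy": 0, "wz": 0, "tx": 0, "ty": 0, "tz": 0, "gripper": 0.45},
  {"wx": 0, "wy": 0, "wz": 0, "tx": 0, "ty": 0, "tz": 0, "gripper": 0.45},
])

```text
t: 10.35
tcp_pos: [0.5354, 0.2559, 0.1667]
tool_rot: [-0.654, 0.654, -0.27, -0.269]
ft_force: [0.5, -0.2, 0.5]
opening: 0.0632
grip_force: 0.0
```

Request:
move_arm([
  {"wx": 0, "wy": 0, "wz": 0, "tx": 0, "ty": 0, "tz": -0.01, "gripper": 0.45},
  {"wx": 0, "wy": 0, "wz": 0, "tx": 0, "ty": 0, "tz": -0.025, "gripper": 0.45},
  {"wx": 0, "wy": 0, "wz": 0, "tx": 0, "ty": 0, "tz": -0.03, "gripper": 0.45},
  {"wx": 0, "wy": 0, "wz": 0, "tx": 0, "ty": 0, "tz": -0.03, "gripper": 0.45},
  {"wx": 0, "wy": 0, "wz": 0, "tx": 0.01, "ty": 0, "tz": -0.025, "gripper": 0.45},
])

```text
t: 10.85
tcp_pos: [0.535, 0.3354, 0.26]
tool_rot: [0.654, -0.654, 0.27, 0.268]
ft_force: [0.1, 0.8, -0.1]
opening: 0.0639
grip_force: 0.0
```

```bash
python3 log.py
python3 - <<'E'
from plan import *
a=cur()
R2=tl(90,20,1);z=R2.apply([0,0,1]);g=tcp(np.array([.535,.105,.05])-z*.005,R2)
b=plan(*a,g-z*.12,R2,12); plan(*b,g,R2,5)
R3=tl(-8,-70,1);b=(g,R2,ik(g,R2,b[2])[0]);b2=plan(*b,g+[0,-.02,.2],R2,5)
pp=tcp(np.array([.485,-.354,.14+.06])-R3.apply([0,0,1])*.005,R3);b=plan(*b2,pp,R3,25);plan(*b,pp-[0,0,.06],R3,5)
from h import *
c=robot.capture("wrist");cv2.imwrite("pics/w4.png",c["color"][:,:,::-1]);np.savez("w4.npz",**c)
E
```

```text
10.85 [0.9757, 0.5832, -0.2712, 0.4136, -1.4164, -1.1898] [0.535, 0.3354, 0.26] [0.6542, -0.6536, 0.2702, 0.2682] [0.143, 0.765, -0.1101] 0.0639
rot/row deg [-0.01 -5.4   0.01]
max step/row [0.1  0.05 0.05 0.11 0.09 0.15] limit [0.167, 0.167, 0.21, 0.22, 0.22, 0.22] end q [ 0.22  0.22 -0.26 -0.4  -1.04 -0.03]
zmin A,B 0.35 0.4
[[0.0227, 0.0, 0.0158], [0.0241, 0.0, 0.0136], [0.0253, 0.0, 0.0113], [0.0263, 0.0, 0.0089], [0.027, 0.0, 0.0064], [0.0275, 0.0, 0.0038], [0.0277, 0.0, 0.0012], [0.0277, 0.0, -0.0014], [0.0274, 0.0, -0.004], [0.0269, 0.0, -0.0066], [0.0262, -0.0, -0.0091], [0.0252, -0.0, -0.0115]]
rot/row deg [0. 0. 0.]
max step/row [0.01 0.03 0.02 0.02 0.05 0.02] limit [0.167, 0.167, 0.21, 0.22, 0.22, 0.22] end q [ 0.29  0.36 -0.35 -0.47 -0.81  0.03]
zmin A,B 0.46 0.39
[[-0.0, 0.0, 0.024], [-0.0, 0.0, 0.024], [-0.0, 0.0, 0.024], [-0.0, 0.0, 0.024], [-0.0, 0.0, 0.024]]
rot/row deg [0. 0. 0.]
max step/row [0.01 0.06 0.05 0.03 0.08 0.04] limit [0.167, 0.167, 0.21, 0.22, 0.22, 0.22] end q [ 0.27  0.14 -0.16 -0.36 -1.2  -0.15]
zmin A,B 0.46 0.39
[[-0.0099, 0.0, -0.039], [-0.0099, 0
[... 548 characters left out ...]
.0144, 0.0035], [0.0086, -0.0151, 0.0035], [0.0074, -0.0158, 0.0033], [0.0061, -0.0163, 0.0031], [0.0049, -0.0168, 0.0029], [0.0036, -0.0171, 0.0025], [0.0024, -0.0174, 0.0021], [0.0011, -0.0176, 0.0017], [-0.0002, -0.0177, 0.0011], [-0.0014, -0.0176, 0.0005], [-0.0026, -0.0175, -0.0001], [-0.0037, -0.0173, -0.0008], [-0.0048, -0.017, -0.0015], [-0.0059, -0.0166, -0.0023], [-0.0068, -0.016, -0.0031]]
rot/row deg [0. 0. 0.]
max step/row [0.   0.01 0.01 0.   0.02 0.  ] limit [0.167, 0.167, 0.21, 0.22, 0.22, 0.22] end q [-0.24  1.01  0.38  0.12 -2.16 -1.47]
zmin A,B 0.25 0.26
[[-0.0113, 0.0, 0.0041], [-0.0113, 0.0, 0.0041], [-0.0113, 0.0, 0.0041], [-0.0113, 0.0, 0.0041], [-0.0113, 0.0, 0.0041]]
```

View pics/w4.png

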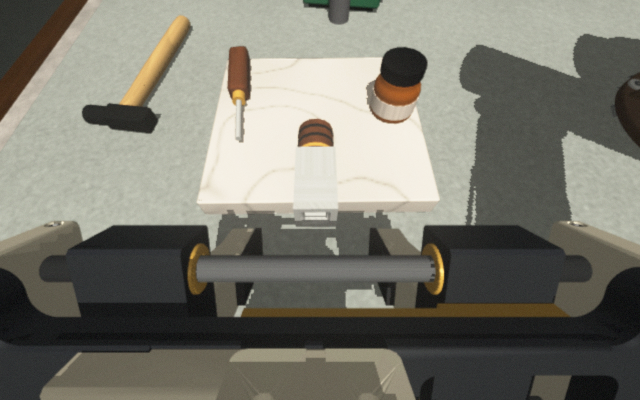

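The head lies square on the slab, mouth towards +y. The steel's top face spans about (299,149)-(335,149) at the seam to (295,208)-(337,208) at the mouth.

Run:
```python
from h import *
d=np.load("w4.npz");c={k:d[k] for k in d}
for u,v in((300,149),(334,149),(295,208),(337,208)):print(onz(c,u,v,.07))
print("jar",onz(c,404,50,.1))
```

```text
[0.55091372 0.08765651 0.07      ]
[0.5168843  0.08764503 0.07      ]
[0.55347905 0.15387002 0.07      ]
[0.51614917 0.15382586 0.07      ]
jar [ 0.43816648 -0.0259727   0.1       ]
```

Request:
move_arm([
  {"wx": 0, "wy": -6.5, "wz": 0, "tx": 0.0275, "ty": 0, "tz": 0.018, "gripper": 0.45},
  {"wx": 0, "wy": -6.5, "wz": 0, "tx": 0.029, "ty": 0, "tz": 0.0155, "gripper": 0.45},
  {"wx": 0, "wy": -6.5, "wz": 0, "tx": 0.0305, "ty": 0, "tz": 0.0125, "gripper": 0.45},
  {"wx": 0, "wy": -6.5, "wz": 0, "tx": 0.032, "ty": 0, "tz": 0.009, "gripper": 0.45},
  {"wx": 0, "wy": -6.5, "wz": 0, "tx": 0.033, "ty": 0, "tz": 0.0055, "gripper": 0.45},
])

```text
t: 11.4
tcp_pos: [0.5348, 0.1696, 0.2886]
tool_rot: [0.704, -0.703, 0.075, 0.072]
ft_force: [0.6, 0.1, 0.2]
opening: 0.0634
grip_force: 0.0
```

Request:
move_arm([
  {"wx": 0, "wy": -6.5, "wz": 0, "tx": 0.0335, "ty": 0, "tz": 0.0015, "gripper": 0.45},
  {"wx": 0, "wy": -6.5, "wz": 0, "tx": 0.0335, "ty": 0, "tz": -0.0025, "gripper": 0.45},
  {"wx": 0, "wy": -6.5, "wz": 0, "tx": 0.033, "ty": 0, "tz": -0.006, "gripper": 0.45},
  {"wx": 0, "wy": -6.5, "wz": 0, "tx": 0.032, "ty": 0, "tz": -0.0095, "gripper": 0.45},
  {"wx": 0, "wy": -6.5, "wz": 0, "tx": 0.031, "ty": 0, "tz": -0.013, "gripper": 0.45},
])

```text
t: 11.9
tcp_pos: [0.5352, 0.0048, 0.317]
tool_rot: [0.697, -0.694, -0.124, -0.128]
ft_force: [-0.1, -0.4, -1.1]
opening: 0.0636
grip_force: 0.0
```

```bash
python3 log.py; python3 -c "
from d import *
delta((.5345,.1055,.05),90,20)"
```

```text
11.9 [0.2116, 0.2221, -0.258, -0.4069, -1.0452, -0.0095] [0.5352, 0.0048, 0.317] [0.6971, -0.6944, -0.1243, -0.128] [-0.1386, -0.4218, -1.141] 0.0636
tool-shift [-0.0021  0.0012  0.121 ] rot [-0.26  0.56  0.27]
```

Request:
move_arm([
  {"wx": 0, "wy": 0.5, "wz": 0.3, "tx": -0.002, "ty": 0.001, "tz": 0.025, "gripper": 0.45},
  {"wx": 0, "wy": 0, "wz": 0, "tx": 0, "ty": 0, "tz": 0.03, "gripper": 0.45},
  {"wx": 0, "wy": 0, "wz": 0, "tx": 0, "ty": 0, "tz": 0.03, "gripper": 0.45},
  {"wx": 0, "wy": 0, "wz": 0, "tx": 0, "ty": 0, "tz": 0.02, "gripper": 0.45},
  {"wx": 0, "wy": 0, "wz": 0, "tx": 0, "ty": 0, "tz": 0.01, "gripper": 0.45},
])

```text
t: 12.4
tcp_pos: [0.534, 0.0465, 0.2065]
tool_rot: [-0.695, 0.698, 0.122, 0.121]
ft_force: [-1.0, 0.3, -0.6]
opening: 0.0636
grip_force: 0.0
```

```bash
python3 log.py; python3 -c "
from d import *
delta((.5345,.1055,.05),90,20)"
```

```text
12.4 [0.2879, 0.3581, -0.3536, -0.4618, -0.8133, 0.0207] [0.534, 0.0465, 0.2065] [-0.6952, 0.6981, 0.1215, 0.1207] [-0.9981, 0.2741, -0.5696] 0.0636
tool-shift [-0.0019 -0.0005  0.0029] rot [ 0.02 -0.27 -0.24]
```

Request:
move_arm([
  {"wx": 0, "wy": 0, "wz": 0, "tx": -0.002, "ty": 0, "tz": 0.003, "gripper": 0.45},
  {"wx": 0, "wy": 0, "wz": 0, "tx": 0, "ty": 0, "tz": 0, "gripper": 0.45},
  {"wx": 0, "wy": 0, "wz": 0, "tx": 0, "ty": 0, "tz": 0, "gripper": -0.5},
  {"wx": 0, "wy": 0, "wz": 0, "tx": 0, "ty": 0, "tz": 0, "gripper": -0.5},
  {"wx": 0, "wy": 0, "wz": 0, "tx": 0, "ty": 0, "tz": 0, "gripper": -0.5},
], grip_force=50)

```text
t: 12.9
tcp_pos: [0.5346, 0.0488, 0.2065]
tool_rot: [-0.695, 0.698, 0.12, 0.122]
ft_force: [0.4, 0.0, 0.2]
opening: 0.0451
grip_force: 0.0
```

Request:
move_arm([
  {"wx": 0, "wy": 0, "wz": 0, "tx": 0, "ty": 0, "tz": 0, "gripper": -0.5},
  {"wx": 0, "wy": 0, "wz": 0, "tx": 0, "ty": 0, "tz": 0, "gripper": -0.5},
  {"wx": 0, "wy": 0, "wz": 0, "tx": 0, "ty": 0, "tz": 0, "gripper": -0.5},
  {"wx": 0, "wy": 0, "wz": 0, "tx": 0, "ty": 0, "tz": 0, "gripper": -0.5},
  {"wx": 0, "wy": 0, "wz": 0, "tx": 0, "ty": 0, "tz": 0, "gripper": -0.5},
])

```text
t: 13.4
tcp_pos: [0.5348, 0.0488, 0.2064]
tool_rot: [-0.695, 0.698, 0.12, 0.122]
ft_force: [0.1, -2.4, 5.3]
opening: 0.0398
grip_force: 50.0
```

```bash
python3 log.py
python3 - <<'E'
from plan import *
p,Ro,q=cur()
print("tilt,u",np.degrees(np.arccos(-Ro.apply([0,0,1])[2])),Ro.apply([0,1,0]))
hx=Ro.inv().apply([0,1,0]);print("head +z in tool (if level)",hx)
np.save("hx.npy",hx); print("head centre in tool",Ro.inv().apply(np.array([.5345,.1005,.05])-p))
R3=tl(-8,-70,1);a=plan(p,Ro,q,p+[0,-.02,.2],Ro,5)
pp=tcp(np.array([.485,-.354,.14+.08])-R3.apply([0,0,1])*.005,R3);plan(*a,pp,R3,20)
E
```

```text
13.4 [0.292, 0.3583, -0.3534, -0.4622, -0.8085, 0.0178] [0.5348, 0.0488, 0.2064] [-0.6953, 0.698, 0.1203, 0.122] [0.0934, -2.4213, 5.3131] 0.0398
tilt,u 19.73436335955495 [-0.9999897   0.00421299 -0.00169122]
head +z in tool (if level) [-0.9412636   0.00421299  0.33764639]
head centre in tool [0.00417913 0.00077106 0.16469442]
rot/row deg [0. 0. 0.]
max step/row [0.01 0.06 0.05 0.03 0.08 0.04] limit [0.167, 0.167, 0.21, 0.22, 0.22, 0.22] end q [ 0.27  0.14 -0.16 -0.36 -1.2  -0.16]
zmin A,B 0.46 0.39
[[-0.0097, -0.0001, -0.039], [-0.0097, -0.0001, -0.039], [-0.0097, -0.0001, -0.039], [-0.0097, -0.0001, -0.039], [-0.0097, -0.0001, -0.039]]
rot/row deg [-2.25  3.27  4.8 ]
max step/row [0.03 0.05 0.06 0.05 0.07 0.08] limit [0.167, 0.167, 0.21, 0.22, 0.22, 0.22] end q [-0.24  0.93  0.41  0.13 -2.26 -1.45]
zmin A,B 0.32 0.34
[[0.0212, -0.0052, -0.0007], [0.0207, -0.007, 0.0003], [0.02, -0.0087, 0.0011], [0.0191, -0.0104, 0.0019], [0.0181, -0.0121, 0.0025], [0.0168, -0.0136, 0.003], [0.0154, -0.0151, 0.0033], [0.0139, -0.0165, 0.0035], [0.0123, -0.0177, 0.0036], [0.0106, -0.0188, 0.0036], [0.0087, -0.0197, 0.0033], [0.0069, -0.0205, 0.003], [0.005, -0.0211, 0.0025], [0.0031, -0.0216, 0.0019], [0.0012, -0.0218, 0.0012], [-0.0007, -0.0218, 0.0003], [-0.0025, -0.0217, -0.0006], [-0.0043, -0.0214, -0.0017], [-0.0059, -0.0209, -0.0028], [-0.0074, -0.0202, -0.004]]
```

Request:
move_arm([
  {"wx": 0, "wy": 0, "wz": 0, "tx": -0.003, "ty": 0, "tz": -0.01, "gripper": -0.5},
  {"wx": 0, "wy": 0, "wz": 0, "tx": -0.008, "ty": 0, "tz": -0.03, "gripper": -0.5},
  {"wx": 0, "wy": 0, "wz": 0, "tx": -0.012, "ty": 0, "tz": -0.048, "gripper": -0.5},
  {"wx": 0, "wy": 0, "wz": 0, "tx": -0.012, "ty": 0, "tz": -0.048, "gripper": -0.5},
  {"wx": 0, "wy": 0, "wz": 0, "tx": -0.012, "ty": 0, "tz": -0.048, "gripper": -0.5},
])

```text
t: 13.9
tcp_pos: [0.5332, 0.0306, 0.3964]
tool_rot: [-0.695, 0.698, 0.121, 0.121]
ft_force: [1.8, 1.9, -4.0]
opening: 0.0397
grip_force: 50.0
```

Request:
move_arm([
  {"wx": -2.25, "wy": 3.27, "wz": 4.8, "tx": 0.021, "ty": -0.005, "tz": -0.0005, "gripper": -0.5},
  {"wx": -2.25, "wy": 3.27, "wz": 4.8, "tx": 0.0205, "ty": -0.007, "tz": 0.0005, "gripper": -0.5},
  {"wx": -2.25, "wy": 3.27, "wz": 4.8, "tx": 0.02, "ty": -0.0085, "tz": 0.001, "gripper": -0.5},
  {"wx": -2.25, "wy": 3.27, "wz": 4.8, "tx": 0.019, "ty": -0.0105, "tz": 0.002, "gripper": -0.5},
  {"wx": -2.25, "wy": 3.27, "wz": 4.8, "tx": 0.018, "ty": -0.012, "tz": 0.0025, "gripper": -0.5},
])

```text
t: 14.4
tcp_pos: [0.5593, -0.07, 0.3618]
tool_rot: [-0.553, 0.823, 0.111, -0.076]
ft_force: [-0.3, -0.6, -4.9]
opening: 0.0396
grip_force: 50.0
```

Request:
move_arm([
  {"wx": -2.25, "wy": 3.27, "wz": 4.8, "tx": 0.017, "ty": -0.0135, "tz": 0.003, "gripper": -0.5},
  {"wx": -2.25, "wy": 3.27, "wz": 4.8, "tx": 0.0155, "ty": -0.015, "tz": 0.0035, "gripper": -0.5},
  {"wx": -2.25, "wy": 3.27, "wz": 4.8, "tx": 0.014, "ty": -0.0165, "tz": 0.0035, "gripper": -0.5},
  {"wx": -2.25, "wy": 3.27, "wz": 4.8, "tx": 0.0125, "ty": -0.0175, "tz": 0.0035, "gripper": -0.5},
  {"wx": -2.25, "wy": 3.27, "wz": 4.8, "tx": 0.0105, "ty": -0.019, "tz": 0.0035, "gripper": -0.5},
])

```text
t: 14.9
tcp_pos: [0.585, -0.1713, 0.3292]
tool_rot: [-0.37, 0.885, 0.093, -0.265]
ft_force: [-0.9, -0.4, -3.7]
opening: 0.0399
grip_force: 50.0
```

```bash
python3 log.py
python3 - <<'E'
from plan import *
R3=tl(-8,-70,1)
pp=tcp(np.array([.485,-.354,.14+.08])-R3.apply([0,0,1])*.005,R3);print(pp);plan(*cur(),pp,R3,10)
E
```

```text
14.9 [0.0388, 0.4917, -0.0354, 0.0104, -1.6132, -0.8195] [0.585, -0.1713, 0.3292] [-0.3705, 0.8853, 0.0933, -0.265] [-0.8725, -0.4137, -3.7268] 0.0399
[ 0.63788897 -0.37548714  0.27619391]
rot/row deg [-2.24  3.25  4.77]
max step/row [0.03 0.05 0.06 0.02 0.07 0.07] limit [0.167, 0.167, 0.21, 0.22, 0.22, 0.22] end q [-0.24  0.93  0.41  0.13 -2.26 -1.45]
zmin A,B 0.32 0.34
[[0.0092, -0.0196, 0.0023], [0.0074, -0.0204, 0.0019], [0.0056, -0.021, 0.0015], [0.0038, -0.0214, 0.0009], [0.0019, -0.0217, 0.0003], [0.0001, -0.0217, -0.0005], [-0.0016, -0.0216, -0.0014], [-0.0033, -0.0214, -0.0024], [-0.0049, -0.0209, -0.0035], [-0.0064, -0.0203, -0.0046]]
```

Request:
move_arm([
  {"wx": -2.25, "wy": 3.25, "wz": 4.77, "tx": 0.009, "ty": -0.0195, "tz": 0.0025, "gripper": -0.5},
  {"wx": -2.25, "wy": 3.25, "wz": 4.77, "tx": 0.0075, "ty": -0.0205, "tz": 0.002, "gripper": -0.5},
  {"wx": -2.25, "wy": 3.25, "wz": 4.77, "tx": 0.0055, "ty": -0.021, "tz": 0.0015, "gripper": -0.5},
  {"wx": -2.25, "wy": 3.25, "wz": 4.77, "tx": 0.004, "ty": -0.0215, "tz": 0.001, "gripper": -0.5},
  {"wx": -2.25, "wy": 3.25, "wz": 4.77, "tx": 0.002, "ty": -0.0215, "tz": 0.0005, "gripper": -0.5},
])

```text
t: 15.4
tcp_pos: [0.6116, -0.2734, 0.302]
tool_rot: [-0.162, 0.883, 0.069, -0.434]
ft_force: [0.5, -0.2, -4.9]
opening: 0.04
grip_force: 50.0
```

Request:
move_arm([
  {"wx": -2.25, "wy": 3.25, "wz": 4.77, "tx": 0, "ty": -0.0215, "tz": -0.0005, "gripper": -0.5},
  {"wx": -2.25, "wy": 3.25, "wz": 4.77, "tx": -0.0015, "ty": -0.0215, "tz": -0.0015, "gripper": -0.5},
  {"wx": -2.25, "wy": 3.25, "wz": 4.77, "tx": -0.0035, "ty": -0.0215, "tz": -0.0025, "gripper": -0.5},
  {"wx": -2.25, "wy": 3.25, "wz": 4.77, "tx": -0.005, "ty": -0.021, "tz": -0.0035, "gripper": -0.5},
  {"wx": -2.25, "wy": 3.25, "wz": 4.77, "tx": -0.0065, "ty": -0.0205, "tz": -0.0045, "gripper": -0.5},
])

```text
t: 15.9
tcp_pos: [0.6386, -0.3753, 0.2746]
tool_rot: [0.057, 0.817, 0.04, -0.572]
ft_force: [0.7, 0.4, -3.9]
opening: 0.0394
grip_force: 50.0
```

```bash
python3 log.py
python3 - <<'E'
from h import *
from d import *
cs={n:robot.capture(n) for n in("scene","top","wrist")}
p,Ro,q=cur();hx=np.load("hx.npy");hc=p+Ro.apply([.0042,.0008,.1647]);ax=Ro.apply(hx)
print("head axis",np.round(ax,4),"centre",hc,"mouth",hc+.055*ax)
for n,c in cs.items():
    np.savez("p_%s.npz"%n,**c)
    for nm,X in(("tip",(.485,-.354,.12)),("mouth",hc+.055*ax),("tail",hc-.055*ax)):
        x=c["mtx"]@(np.linalg.inv(c["T"])@np.r_[X,1])[:3];print(n,nm,np.round(x[:2]/x[2],1))
a=cs["scene"]["color"][70:150,210:310];b=cs["wrist"]["color"]
cv2.imwrite("pics/s5.png",np.vstack([cv2.resize(a,(500,400)),])[:,:,::-1]);cv2.imwrite("pics/w5.png",b[:,:,::-1])
E
```

```text
15.9 [-0.2442, 0.9363, 0.4088, 0.1266, -2.2596, -1.4542] [0.6386, -0.3753, 0.2746] [0.0573, 0.8171, 0.0403, -0.5723] [0.6691, 0.3601, -3.8675] 0.0394
head axis [ 0.0046  0.0071 -1.    ] centre [ 0.48315645 -0.35346341  0.22011993] mouth [ 0.48341126 -0.35307024  0.16512193]
scene tip [253.6  97.3]
scene mouth [251.8  85.2]
scene tail [245.1  51.7]
top tip [456.7 233.6]
top mouth [461.4 235.2]
top tail [475.8 238.2]
wrist tip [317.2 345.2]
wrist mouth [318.8 307.1]
wrist tail [319.4 157.1]
```

View pics/s5.png

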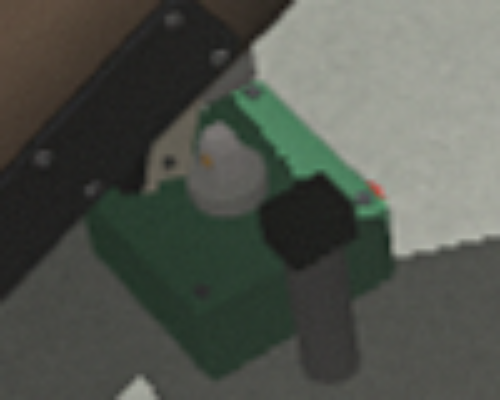

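View pics/w5.png

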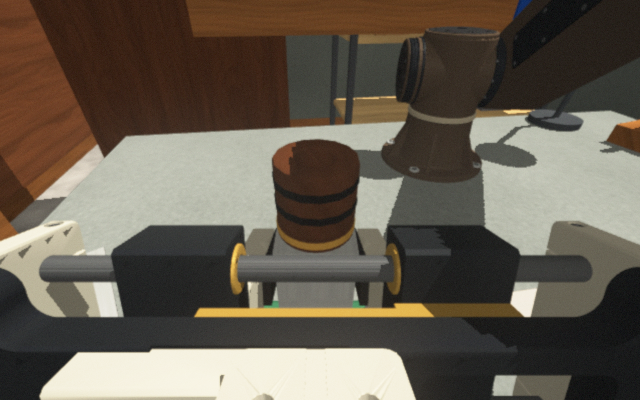

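The wrist view shows the head upright with wood up and socket down at (315,280). The scene crop shows the drive tip at (253,96.5). I'll refine the drive's position using the collar and tip in the first pictures.

Run:
```python
from h import *
c=dict(np.load("p_top.npz"));s=dict(np.load("p_scene.npz"))
t0=cv2.imread("pics/top0.png")[:,:,::-1];s0=cv2.imread("pics/scene0.png")[:,:,::-1]
print("collar",onz(c,455.2,234.2,.09),"tip top",onz(c,458.5,234.2,.12))
g=cv2.cvtColor(t0,cv2.COLOR_RGB2GRAY)[222:246,444:470];print(g[2:22,8:22])
gs=cv2.cvtColor(s0,cv2.COLOR_RGB2GRAY)[90:112,242:266];print(gs[:,4:])
```

```text
collar [ 0.48147889 -0.35902294  0.09      ] tip top [ 0.48339198 -0.35934277  0.12      ]
[[ 98  97  99  97  97  96  98  97 100  98  97  99  98  99]
 [ 97  99  99  96  97  98  97  97  97  98  99  98 100  98]
 [ 93 107 120 124 122  97  78  76  92  98  98  99  98  97]
 [139 143 148 148 147 139 136 108  99  98  98  98  98  96]
 [154 155 154 153 154 153 154 145 126  92  92  98  97  97]
 [153 153 151 151 153 129 119 146 148 114  82  94  97  96]
 [145 137 125 114 135 121  94 139 151 143 103  95  98  97]
 [142 125 114 128 123 110  97 113 118 117  93  75  93  98]
 [137 121 123 143 151 148 148 136 117  98  86  68  91  98]
 [135 120 125 143 165 174 174 170 166 121  90  70  91  98]
 [134 121 129 145 166 178 178 178 178 127 130  95  92  98]
 [129 118 135 146 168 178 178 178 169 119 144 103  91  99]
 [129 119 145 144 161 169 176 178 163 115 131 105  95  97]
 [147 144 145 136 144 137 141 151 153 141 114  98  97  97]
 [154 152 150 140 134 120 136 145 150 141 109  97  97  97]
 [155 154 153 149 149 145 150 151 152 126 102  97  97  98]
 [151 153 153 152 153 152 152 133 125 107  97  97  96  96]
 [124 
[... 1342 characters left out ...]
 178 134
   97  97]
 [ 88 147 191 135  63  73  72 122 152 147 143 141 145 166 178 180 166 120
   95 100]
 [ 79 140 190 174 159 118  67  99 133 141 149 161 171 173 181 184 149  96
   98 100]
 [ 72 115 175 183 184 172 113  96 143 165 171 177 178 177 180 169 127  95
   92 101]
 [ 75  77 156 188 184 183 170 160 172 179 180 179 180 179 174 144 113  99
   98 102]
 [ 78  50  90 146 183 189 184 182 180 180 180 181 183 160 130 120 112 106
  103  93]
 [ 76  48  58  80 120 140 161 180 180 177 169 147 134 125 112 118 113  92
   66  50]
 [ 96  69  50  61  76  80  99 123 123 126 124 113 108 116 120 109  80  51
   36  33]
 [101  97  92  77  70  74  80  88  91 101 106 111 114 118 120  88  40  30
   36  37]]
```

Run:
```python
from h import *
c=dict(np.load("p_top.npz"));s=dict(np.load("p_scene.npz"))
print(two(c,(458.1,234.4),s,(253,96.3)),onz(c,458.1,234.4,.12),onz(s,253,96.3,.12))
t=c["color"][200:270,430:510];cv2.imwrite("pics/t6.png",cv2.resize(np.hstack([t,s["color"][40:110,210:290]]),None,fx=5,fy=5,interpolation=2)[:,:,::-1])
```

```text
(array([ 0.48291743, -0.35857726,  0.11929226]), np.float64(0.0004981568440184962)) [ 0.48278246 -0.35816883  0.12      ] [ 0.48348849 -0.35815525  0.12      ]
```

View pics/t6.png

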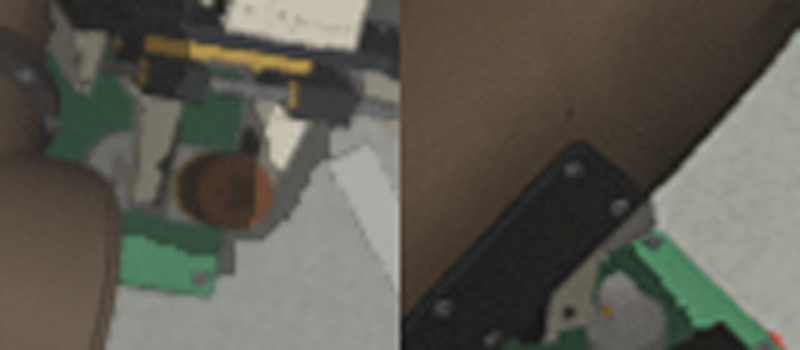

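The two views agree to 0.5 mm: the drive is at (.4829, -.3584), tip at z .119. In the top crop the wooden end sits at (475,238) as predicted (475.8,238.2). Aligning.

```bash
cat > al.py <<'E'
from d import *
def al(z,xy=(.483,-.3583)):
    p,Ro,q=cur();R1=tl(-8.07,-70.27,1)
    off=np.array([.0042,.0008,.1647])+.055*np.array([-.9413,0,.3376])  # mouth in tool
    m=p+Ro.apply(off);pt=np.array([*xy,z])-R1.apply(off)
    print("mouth",np.round(m,4),"shift",np.round(Ro.inv().apply(pt-p),4),"rot",np.round(np.degrees((Ro.inv()*R1).as_rotvec()),2),"down in tool",np.round(Ro.inv().apply([0,0,-1]),3))
    s=robot.sense();print("F",np.round(s["ft_force"],1),"M",np.round(s["moment"],2),s["t"])
E
python3 -c "
from al import *
al(.14)"
```

```text
mouth [ 0.4834 -0.3533  0.1651] shift [-0.0244 -0.0047  0.0081] rot [0.06 0.21 0.19] down in tool [-0.94  -0.004  0.341]
F [ 0.2  1.  -4.4] M [-0.7  -4.61  0.01] 16.05
```

Request:
move_arm([
  {"wx": 0, "wy": 0.2, "wz": 0.2, "tx": -0.008, "ty": -0.0047, "tz": 0.003, "gripper": -0.5},
  {"wx": 0, "wy": 0, "wz": 0, "tx": -0.008, "ty": 0, "tz": 0.003, "gripper": -0.5},
  {"wx": 0, "wy": 0, "wz": 0, "tx": -0.008, "ty": 0, "tz": 0.002, "gripper": -0.5},
  {"wx": 0, "wy": 0, "wz": 0, "tx": 0, "ty": 0, "tz": 0, "gripper": -0.5},
  {"wx": 0, "wy": 0, "wz": 0, "tx": 0, "ty": 0, "tz": 0, "gripper": -0.5},
])

```text
t: 16.55
tcp_pos: [0.6385, -0.379, 0.2504]
tool_rot: [0.057, 0.817, 0.039, -0.573]
ft_force: [-0.5, 0.2, -3.9]
opening: 0.0395
grip_force: 50.0
```

```bash
python3 -c "
from al import *
al(.122)
from h import *
s=robot.capture('scene');cv2.imwrite('pics/s7.png',cv2.resize(s['color'][60:130,210:310],None,fx=7,fy=7,interpolation=2)[:,:,::-1])"
```

```text
mouth [ 0.4839 -0.3567  0.1433] shift [-0.0203 -0.0021  0.0077] rot [-0.15  0.15  0.03] down in tool [-0.94  0.    0.34]
F [-0.5  0.2 -3.9] M [-0.63 -4.51 -0.  ] 16.55
```

Request:
move_arm([
  {"wx": 0, "wy": 0, "wz": 0, "tx": -0.005, "ty": -0.002, "tz": 0.002, "gripper": -0.5},
  {"wx": 0, "wy": 0, "wz": 0, "tx": -0.005, "ty": 0, "tz": 0.002, "gripper": -0.5},
  {"wx": 0, "wy": 0, "wz": 0, "tx": -0.005, "ty": 0, "tz": 0.002, "gripper": -0.5},
  {"wx": 0, "wy": 0, "wz": 0, "tx": -0.005, "ty": 0, "tz": 0.002, "gripper": -0.5},
  {"wx": 0, "wy": 0, "wz": 0, "tx": 0, "ty": 0, "tz": 0, "gripper": -0.5},
])

```text
t: 17.1
tcp_pos: [0.637, -0.3813, 0.2274]
tool_rot: [0.057, 0.816, 0.04, -0.574]
ft_force: [-0.3, 0.3, -4.7]
opening: 0.0395
grip_force: 50.0
```

```bash
python3 -c "
from al import *
al(.112)"
```

```text
mouth [ 0.4823 -0.3588  0.1205] shift [-0.0084  0.0003  0.0023] rot [-0.09  0.07  0.04] down in tool [-0.941 -0.     0.339]
F [-0.3  0.3 -4.7] M [-0.67 -4.6  -0.03] 17.1
```

Well aligned. Descending in small steps and watching the force.

Request:
move_arm([
  {"wx": 0, "wy": 0, "wz": 0, "tx": -0.003, "ty": 0, "tz": 0.001, "gripper": -0.5},
  {"wx": 0, "wy": 0, "wz": 0, "tx": -0.003, "ty": 0, "tz": 0.001, "gripper": -0.5},
  {"wx": 0, "wy": 0, "wz": 0, "tx": -0.003, "ty": 0, "tz": 0.001, "gripper": -0.5},
  {"wx": 0, "wy": 0, "wz": 0, "tx": 0, "ty": 0, "tz": 0, "gripper": -0.5},
  {"wx": 0, "wy": 0, "wz": 0, "tx": 0, "ty": 0, "tz": 0, "gripper": -0.5},
])

```text
t: 17.6
tcp_pos: [0.6375, -0.3812, 0.2191]
tool_rot: [0.057, 0.817, 0.04, -0.573]
ft_force: [0.4, 2.1, -4.7]
opening: 0.0396
grip_force: 50.0
```

```bash
python3 -c "
from al import *
al(.105)"
```

```text
mouth [ 0.483  -0.3587  0.112 ] shift [-0.0071  0.0002  0.0023] rot [-0.1   0.16  0.04] down in tool [-0.94 -0.    0.34]
F [ 0.4  2.1 -4.7] M [-0.27 -4.61 -0.78] 17.6
```

Request:
move_arm([
  {"wx": 0, "wy": 0, "wz": 0, "tx": -0.003, "ty": 0.0015, "tz": 0.001, "gripper": -0.5},
  {"wx": 0, "wy": 0, "wz": 0, "tx": -0.003, "ty": 0, "tz": 0.001, "gripper": -0.5},
  {"wx": 0, "wy": 0, "wz": 0, "tx": 0, "ty": 0, "tz": 0, "gripper": -0.5},
  {"wx": 0, "wy": 0, "wz": 0, "tx": 0, "ty": 0, "tz": 0, "gripper": -0.5},
  {"wx": 0, "wy": 0, "wz": 0, "tx": 0, "ty": 0, "tz": 0, "gripper": -0.5},
])

```text
t: 18.1
tcp_pos: [0.6378, -0.3801, 0.2134]
tool_rot: [0.057, 0.816, 0.04, -0.573]
ft_force: [-1.1, 0.7, 0.5]
opening: 0.0399
grip_force: 50.0
```

```bash
python3 -c "
from al import *
al(.1)"
```

```text
mouth [ 0.4832 -0.3577  0.1063] shift [-0.0064 -0.0009  0.0021] rot [-0.11  0.13 -0.  ] down in tool [-0.941  0.001  0.34 ]
F [-1.1  0.7  0.5] M [-0.37 -2.45  0.07] 18.1
```

Lateral force is gone and the balls are being met. Pushing on.

Request:
move_arm([
  {"wx": 0, "wy": 0, "wz": 0, "tx": -0.003, "ty": 0, "tz": 0.001, "gripper": -0.5},
  {"wx": 0, "wy": 0, "wz": 0, "tx": -0.003, "ty": 0, "tz": 0.001, "gripper": -0.5},
  {"wx": 0, "wy": 0, "wz": 0, "tx": 0, "ty": 0, "tz": 0, "gripper": -0.5},
  {"wx": 0, "wy": 0, "wz": 0, "tx": 0, "ty": 0, "tz": 0, "gripper": -0.5},
  {"wx": 0, "wy": 0, "wz": 0, "tx": 0, "ty": 0, "tz": 0, "gripper": -0.5},
])

```text
t: 18.6
tcp_pos: [0.638, -0.3799, 0.2055]
tool_rot: [0.057, 0.817, 0.04, -0.573]
ft_force: [-2.3, 0.1, -7.0]
opening: 0.0395
grip_force: 50.0
```

```bash
python3 -c "
from al import *
al(.09)"
```

```text
mouth [ 0.4835 -0.3574  0.0984] shift [-0.0083 -0.0012  0.0031] rot [-0.08  0.18  0.05] down in tool [-0.94 -0.    0.34]
F [-2.3  0.1 -7. ] M [-0.71 -5.07 -0.11] 18.6
```

Request:
move_arm([
  {"wx": 0, "wy": 0, "wz": 0, "tx": -0.003, "ty": 0, "tz": 0.001, "gripper": -0.5},
  {"wx": 0, "wy": 0, "wz": 0, "tx": -0.0025, "ty": 0, "tz": 0.001, "gripper": -0.5},
  {"wx": 0, "wy": 0, "wz": 0, "tx": 0, "ty": 0, "tz": 0, "gripper": -0.5},
  {"wx": 0, "wy": 0, "wz": 0, "tx": 0, "ty": 0, "tz": 0, "gripper": -0.5},
  {"wx": 0, "wy": 0, "wz": 0, "tx": 0, "ty": 0, "tz": 0, "gripper": -0.5},
])

```text
t: 19.1
tcp_pos: [0.638, -0.3799, 0.2002]
tool_rot: [0.057, 0.817, 0.04, -0.573]
ft_force: [-3.6, -0.1, -7.9]
opening: 0.0398
grip_force: 50.0
```

```bash
python3 -c "
from al import *
al(.09)"
```

```text
mouth [ 0.4835 -0.3575  0.093 ] shift [-0.0033 -0.0011  0.0012] rot [-0.09  0.2   0.03] down in tool [-0.94  -0.     0.341]
F [-3.6 -0.1 -7.9] M [-0.79 -5.58  0.1 ] 19.1
```

Request:
move_arm([
  {"wx": 0, "wy": 0, "wz": 0, "tx": -0.003, "ty": 0, "tz": 0.0015, "gripper": -0.5},
  {"wx": 0, "wy": 0, "wz": 0, "tx": 0, "ty": 0, "tz": 0, "gripper": -0.5},
  {"wx": 0, "wy": 0, "wz": 0, "tx": 0, "ty": 0, "tz": 0, "gripper": -0.5},
  {"wx": 0, "wy": 0, "wz": 0, "tx": 0, "ty": 0, "tz": 0, "gripper": -0.5},
  {"wx": 0, "wy": 0, "wz": 0, "tx": 0, "ty": 0, "tz": 0, "gripper": -0.5},
])

```text
t: 19.6
tcp_pos: [0.6378, -0.3799, 0.1977]
tool_rot: [0.057, 0.817, 0.04, -0.573]
ft_force: [-0.8, 0.7, -4.1]
opening: 0.0397
grip_force: 50.0
```

```bash
python3 -c "
from al import *
al(.09)"
```

```text
mouth [ 0.4833 -0.3576  0.0906] shift [-0.0011 -0.0011  0.0002] rot [-0.12  0.19  0.01] down in tool [-0.94   0.001  0.341]
F [-0.8  0.7 -4.1] M [-0.73 -4.51 -0.03] 19.6
```

Not yet on the collar. A few more millimetres, until the collar pushes back.

Request:
move_arm([
  {"wx": 0, "wy": 0, "wz": 0, "tx": -0.002, "ty": 0, "tz": 0.0007, "gripper": -0.5},
  {"wx": 0, "wy": 0, "wz": 0, "tx": 0, "ty": 0, "tz": 0, "gripper": -0.5},
  {"wx": 0, "wy": 0, "wz": 0, "tx": 0, "ty": 0, "tz": 0, "gripper": -0.5},
  {"wx": 0, "wy": 0, "wz": 0, "tx": 0, "ty": 0, "tz": 0, "gripper": -0.5},
  {"wx": 0, "wy": 0, "wz": 0, "tx": 0, "ty": 0, "tz": 0, "gripper": -0.5},
])

```text
t: 20.1
tcp_pos: [0.6379, -0.3799, 0.1968]
tool_rot: [0.057, 0.817, 0.039, -0.573]
ft_force: [3.0, 1.6, 4.9]
opening: 0.0398
grip_force: 50.0
```

```bash
python3 -c "
from al import *
al(.09)"
```

```text
mouth [ 0.4833 -0.3577  0.0897] shift [-0.0001 -0.0012  0.    ] rot [-0.16  0.14 -0.01] down in tool [-0.94   0.001  0.34 ]
F [3.  1.6 4.9] M [ 0.06 -1.64 -0.43] 20.1
```

Request:
move_arm([
  {"wx": 0, "wy": 0, "wz": 0, "tx": -0.002, "ty": 0, "tz": 0.0007, "gripper": -0.5},
  {"wx": 0, "wy": 0, "wz": 0, "tx": 0, "ty": 0, "tz": 0, "gripper": -0.5},
  {"wx": 0, "wy": 0, "wz": 0, "tx": 0, "ty": 0, "tz": 0, "gripper": -0.5},
  {"wx": 0, "wy": 0, "wz": 0, "tx": 0, "ty": 0, "tz": 0, "gripper": -0.5},
  {"wx": 0, "wy": 0, "wz": 0, "tx": 0, "ty": 0, "tz": 0, "gripper": -0.5},
])

```text
t: 20.6
tcp_pos: [0.6381, -0.3798, 0.1965]
tool_rot: [0.057, 0.816, 0.039, -0.574]
ft_force: [5.9, 0.9, 13.4]
opening: 0.0396
grip_force: 50.0
```

```bash
python3 -c "
from al import *
al(.09)"
```

```text
mouth [ 0.4833 -0.3577  0.0897] shift [ 0.0002 -0.0013  0.    ] rot [-0.2   0.06 -0.04] down in tool [-0.941  0.002  0.339]
F [ 5.9  0.9 13.4] M [ 0.67  0.62 -1.02] 20.6
```

Request:
move_arm([
  {"wx": 0, "wy": 0, "wz": 0, "tx": -0.002, "ty": 0, "tz": 0.0007, "gripper": -0.5},
  {"wx": 0, "wy": 0, "wz": 0, "tx": 0, "ty": 0, "tz": 0, "gripper": -0.5},
  {"wx": 0, "wy": 0, "wz": 0, "tx": 0, "ty": 0, "tz": 0, "gripper": -0.5},
  {"wx": 0, "wy": 0, "wz": 0, "tx": 0.004, "ty": 0, "tz": -0.0014, "gripper": -0.5},
  {"wx": 0, "wy": 0, "wz": 0, "tx": 0, "ty": 0, "tz": 0, "gripper": -0.5},
])

```text
t: 21.1
tcp_pos: [0.6378, -0.3799, 0.1969]
tool_rot: [0.057, 0.817, 0.039, -0.573]
ft_force: [5.3, 1.3, 7.7]
opening: 0.0395
grip_force: 50.0
```

```bash
python3 -c "
from al import *
al(.09)"
```

```text
mouth [ 0.4833 -0.3576  0.0897] shift [-0.0002 -0.0012 -0.    ] rot [-0.14  0.18 -0.  ] down in tool [-0.94   0.001  0.34 ]
F [5.3 1.3 7.7] M [ 0.32 -1.29 -0.85] 21.1
```

Fully home (mouth at z = .0897, hard stop). Letting go and backing straight out.

Request:
move_arm([
  {"wx": 0, "wy": 0, "wz": 0, "tx": 0, "ty": 0, "tz": 0, "gripper": 0},
  {"wx": 0, "wy": 0, "wz": 0, "tx": 0, "ty": 0, "tz": 0, "gripper": 0.4},
  {"wx": 0, "wy": 0, "wz": 0, "tx": 0, "ty": 0, "tz": 0, "gripper": 0.4},
  {"wx": 0, "wy": 0, "wz": 0, "tx": 0, "ty": 0, "tz": 0, "gripper": 0.4},
  {"wx": 0, "wy": 0, "wz": 0, "tx": 0, "ty": 0, "tz": 0, "gripper": 0.4},
])

```text
t: 21.6
tcp_pos: [0.6376, -0.38, 0.195]
tool_rot: [0.057, 0.817, 0.04, -0.573]
ft_force: [-0.5, 0.8, -0.7]
opening: 0.0608
grip_force: 0.0
```

Request:
move_arm([
  {"wx": 0, "wy": 0, "wz": 0, "tx": 0, "ty": 0, "tz": -0.01, "gripper": 0.4},
  {"wx": 0, "wy": 0, "wz": 0, "tx": 0, "ty": 0, "tz": -0.02, "gripper": 0.4},
  {"wx": 0, "wy": 0, "wz": 0, "tx": 0, "ty": 0, "tz": -0.02, "gripper": 0.4},
  {"wx": 0, "wy": 0, "wz": 0, "tx": 0, "ty": 0, "tz": -0.02, "gripper": 0.4},
  {"wx": 0, "wy": 0, "wz": 0, "tx": 0, "ty": 0, "tz": -0.02, "gripper": 0.4},
])

```text
t: 22.1
tcp_pos: [0.7221, -0.3917, 0.2263]
tool_rot: [0.057, 0.817, 0.04, -0.573]
ft_force: [0.9, 0.0, 0.3]
opening: 0.0613
grip_force: 0.0
```

Run:
```python
from h import *
from al import *
al(.09)
c=robot.capture("top");s=robot.capture("scene");np.savez("f_top.npz",**c);np.savez("f_scene.npz",**s)
hsv=cv2.cvtColor(c["color"],cv2.COLOR_RGB2HSV);H,S,V=[hsv[...,i].astype(int) for i in range(3)]
m=(((H<15)|(H>172))&(S>90)).astype(np.uint8)*255
k=blob(m,(440,215,495,260));r=cv2.minAreaRect(k);print("wood px",r,"->",onz(c,*r[0],.2),rect(c,k,.2))
hs=cv2.cvtColor(s["color"],cv2.COLOR_RGB2HSV).astype(int)
m2=(((hs[...,0]<15)|(hs[...,0]>172))&(hs[...,1]>90)).astype(np.uint8)*255
k2=blob(m2,(225,45,285,110));print("scene wood",cv2.boundingRect(k2),k2[:,0][k2[:,0,1].argmin()])
for n,cc in(("top",c),("scene",s)):
  for nm,X in(("tail",(.4833,-.3577,.2)),("seam",(.4833,-.3577,.16)),):
    x=cc["mtx"]@(np.linalg.inv(cc["T"])@np.r_[X,1])[:3];print(n,nm,np.round(x[:2]/x[2],1))
```

```text
mouth [ 0.5675 -0.3693  0.1192] shift [ 0.001  -0.0011  0.09  ] rot [-0.1   0.16  0.02] down in tool [-0.94  0.    0.34]
F [0.9 0.  0.3] M [-0.46 -3.16  0.02] 22.1
wood px ((467.3000183105469, 235.90000915527344), (12.969193458557129, 12.969193458557129), 26.56505012512207) -> [ 0.48377727 -0.35785488  0.2       ] ((0.4837551712989807, -0.3578401505947113), (0.035512909293174744, 0.03587157279253006), 63.968074798583984)
scene wood (284, 107, 1, 1) [284 107]
top tail [467.2 236.1]
top seam [462.4 235.1]
scene tail [248.7  74.5]
scene seam [251.   85.7]
```

The wooden end is seen at px (467.3,235.9) against a predicted (467.2,236.1), so it is seated and upright. I'll back off further and check the scene once more by numbers.

Request:
move_arm([
  {"wx": 0, "wy": 0, "wz": 0, "tx": 0.02, "ty": 0, "tz": -0.01, "gripper": 0.4},
  {"wx": 0, "wy": 0, "wz": 0, "tx": 0.03, "ty": 0, "tz": 0, "gripper": 0.4},
  {"wx": 0, "wy": 0, "wz": 0, "tx": 0.03, "ty": 0, "tz": 0, "gripper": 0.4},
  {"wx": 0, "wy": 0, "wz": 0, "tx": 0, "ty": 0, "tz": 0, "gripper": 0.4},
  {"wx": 0, "wy": 0, "wz": 0, "tx": 0, "ty": 0, "tz": 0, "gripper": 0.4},
])

```text
t: 22.7
tcp_pos: [0.7033, -0.3892, 0.306]
tool_rot: [0.057, 0.817, 0.04, -0.572]
ft_force: [1.0, -0.2, -1.1]
opening: 0.0615
grip_force: 0.0
```

```bash
python3 log.py
python3 - <<'E'
from h import *
c=robot.capture("top")["color"].astype(int);s=robot.capture("scene")["color"].astype(int)
t0=cv2.imread("pics/top0.png")[:,:,::-1].astype(int);s0=cv2.imread("pics/scene0.png")[:,:,::-1].astype(int)
for n,a,b,(u0,v0,u1,v1) in(("spare",c,t0,(215,195,250,220)),("jar",c,t0,(328,234,352,256)),("awl",c,t0,(318,175,375,192)),("mallet",c,t0,(332,115,415,155)),("jarS",s,s0,(340,148,368,182)),("spareS",s,s0,(418,260,452,295))):
    d=abs(a-b)[v0:v1,u0:u1].max(2);print(n,(d>40).sum(),d.size)
h=cv2.cvtColor(s.astype(np.uint8),cv2.COLOR_RGB2HSV).astype(int)[60:110,235:270]
ys,xs=np.where((h[...,0]<15)&(h[...,1]>100));print("scene wood px",len(ys),xs.mean()+235 if len(xs) else 0,(ys.min()+60,ys.max()+60) if len(ys) else 0)
E
```

```text
22.7 [-0.2424, 1.0355, 0.6875, 0.1501, -2.4368, -1.4211] [0.7033, -0.3892, 0.306] [0.0571, 0.8173, 0.0397, -0.5721] [1.0183, -0.201, -1.0527] 0.0615
spare 0 875
jar 373 528
awl 123 969
mallet 571 3320
jarS 94 952
spareS 0 1190
scene wood px 4 254.5 (np.int64(84), np.int64(89))
```

Run:
```python
from h import *
s=robot.capture("scene")["color"];s0=cv2.imread("pics/scene0.png")[:,:,::-1].copy()
for im in(s0,s):
    h=cv2.cvtColor(im,cv2.COLOR_RGB2HSV).astype(int)
    for n,(u0,v0,u1,v1),f in(("amber",(335,145,375,190),lambda h:(h[...,0]<15)&(h[...,1]>100)),("awl",(268,185,310,222),lambda h:(h[...,0]<15)&(h[...,1]>100)),("mallet",(200,190,265,265),lambda h:(h[...,0]>10)&(h[...,0]<25)&(h[...,1]>80))):
        y,x=np.where(f(h[v0:v1,u0:u1]));print(n,len(x),round(x.mean()+u0,1),round(y.mean()+v0,1))
```

```text
amber 102 353.0 169.4
awl 210 288.1 201.8
mallet 642 233.3 227.6
amber 104 353.0 169.4
awl 211 287.8 201.6
mallet 642 233.3 227.5
```

Nothing has been disturbed: the jar, awl and mallet centroids are unchanged, and the earlier pixel differences were arm shadow and occlusion. Handing in.

```bash
python3 -c "
from workcell import robot
print(robot.sign_off())"
```

```text
the job is handed in; nothing more can be done
None
```

The burnishing head is off its pin, turned socket-down, pushed past the spring balls onto the collar and let go; the spare, jar, awl and mallet are where they were, and the job was handed in at about 23 s of the 61 s allowed.

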